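Weigh a connecting rod with the tray tared off

TASK

Weigh the connecting rod on the bench scale: with the pan empty press the power key (round, leftmost as the robot sees them) and then the unit key (second from the left); gently, without dropping it, stand the empty black tray level in the middle of the pan, let go of it and press the tare key (fourth); then lay the rod, as gently, flat inside the tray, let go and press the hold key (the wide one at the right end). Press each key fully down by itself and only at its moment, never the third one. Leave everything else on the bench where it is.

Things in the scene. Friction and masses are not known exactly. Their poses are not given: they have to be found in the camera images.
- pan_top (a point): middle of the top face of the scale's flat steel pan, 200 mm (x) by 270 mm (y), 72 mm above the bench. Its axes are the scale's: x points from the key console to the pan (away from the robot, give or take the scale's turn), y to the left along the key row, z up. The pan does not give noticeably.
- scale: the grey bench scale, fast on the bench, 330 mm (x) by 280 mm (y); origin under its middle, 60 mm in front (-x) of the pan's middle. The console fills its front 110 mm; the row of keys lies 197 mm in front of the pan's middle, cap tops about 53 mm above the bench.
- key_power_top (a point): power key: the leftmost white spring key in the row of five on the scale's console; cap round, 30 mm across, 10 mm proud. The point is the middle of the cap's top, z square out of the console (leaning 10 degrees from vertical towards the robot), x up the slope to the pan, y to the left along the row.
- key_unit_top (a point): unit key: the second from the left, 49 mm right of the power key, white spring key in the row of five on the scale's console; cap 27 by 28 mm, 10 mm proud. The point is the middle of the cap's top, z square out of the console (leaning 10 degrees from vertical towards the robot), x up the slope to the pan, y to the left along the row.
- key_count_top (a point): count key (not used in this job): the third from the left, 48 mm right of the unit key, white spring key in the row of five on the scale's console; cap 27 by 28 mm, 10 mm proud. The point is the middle of the cap's top, z square out of the console (leaning 10 degrees from vertical towards the robot), x up the slope to the pan, y to the left along the row.
- key_tare_top (a point): tare key: the fourth from the left, 48 mm right of the third, white spring key in the row of five on the scale's console; cap 27 by 28 mm, 10 mm proud. The point is the middle of the cap's top, z square out of the console (leaning 10 degrees from vertical towards the robot), x up the slope to the pan, y to the left along the row.
- key_hold_top (a point): hold key: the wide one at the right end, 57 mm right of the tare key, white spring key in the row of five on the scale's console; cap 27 mm (x) by 50 mm (y), 10 mm proud. The point is the middle of the cap's top, z square out of the console (leaning 10 degrees from vertical towards the robot), x up the slope to the pan, y to the left along the row.
- key_power (a joint): travel of the power key into the console, m: 0 up, 0.005 fully down; it springs back up; 1.5 N starts it, 4 N holds it fully down
- key_unit (a joint): travel of the unit key into the console, m: 0 up, 0.005 fully down; it springs back up; 1.5 N starts it, 4 N holds it fully down
- key_count (a joint): travel of the count key into the console, m: 0 up, 0.005 fully down; it springs back up; 1.5 N starts it, 4 N holds it fully down
- key_tare (a joint): travel of the tare key into the console, m: 0 up, 0.005 fully down; it springs back up; 1.5 N starts it, 4 N holds it fully down
- key_hold (a joint): travel of the hold key into the console, m: 0 up, 0.005 fully down; it springs back up; 1.5 N starts it, 4 N holds it fully down
- tray_c (a point): centre, half-way up, of the loose black plastic parts tray, an open box 180 mm long (its x), 110 mm wide (its y), 36 mm high; walls and floor 8 mm thick: inside 164 by 94 mm, 28 mm deep. The point is 18 mm above its underside and 18 mm below its rim. About 0.28 kg; lift it by pinching a wall from above. Starts empty on the bench, left or right of the scale.
- rod_c (a point): centre, half-way up (11 mm), of the loose bare-steel connecting rod, lying flat: 146 mm long (its x), 22 mm thick. Big end (64 mm wide over the bolts) centred 47 mm to +x, small end (30 mm ring) 58 mm to -x; between them the I-beam, 20 mm wide (y), 17 mm high, from -43 to +20 mm: grip it across y at the point. Starts on the other side of the scale from the tray.
- ratchet: bystander: steel ratchet handle 195 mm long along its x, 34 mm wide at the head (+x end) and 24 mm at the grip, 22 mm high, lying about 10 mm from one long wall of the tray so that no finger fits between; origin under its middle
- gear: bystander: dark steel gear 71 mm across, 34 mm high, standing flat beside the rod; origin under its middle
- oil_bottle: bystander: grey plastic oil bottle 66 mm across, 190 mm tall, standing beyond the rod's big end, easily toppled; origin under its middle
- oil_filter: bystander: white oil filter can 76 mm across, 88 mm tall, standing off one end of the tray; origin under its middle
- spanner: bystander: steel spanner 140 mm long along its x, lying flat across beyond the rod's small end; origin under it
- piston: bystander: aluminium piston 80 mm across, 62 mm high, standing off the tray's other end; origin under its middle
- tray: the parts tray itself; origin at the middle of its underside
- rod: the connecting rod itself, about 0.45 kg, centre of mass about 10 mm from its middle towards the big end; origin at the middle of its underside
- pan: the scale's pan; origin in the middle of its top face
Things that resemble listed ones, but are neither listed nor needed, are in the scene too. What is shaped like the rod but red or yellow is not meant.

How it is judged:
By the outcome, as a careful person would: the job done as asked, in the order asked, and still so for the second after the job is handed in, with the robot touching nothing.
It also fails if it takes over 72 s, if anything falls off the work surface, if the arm or the gripper's body presses on something with over 40 N, if the wrist force passes 120 N, or if a joint passes its speed limit or range.

ROBOT

A 6-joint arm with a two-finger parallel gripper is mounted at the origin on the work surface. World frame = base frame: x ahead of the robot, y to its left, z up, the work surface at z = 0. Lengths are in m, angles in rad, forces in N, time in s.
With the tool pointing down it reaches from about 0.375 to 0.975 m from the base axis. Payload 3.8 kg.
Tool frame: the origin (TCP) lies on the centre line of the jaws, within the pads' length; the fingertips stand 22 mm ahead of it and the grasp point (between the pads) lies 3 mm ahead of it; x points along the fingers, y is the direction in which the jaws open and shut, and the axes are right-handed (so a half turn about x gives the same grasp; the last joint's range is limited). The gripper opens to 85 mm and grips with 20 to 120 N. Pads are 22 mm wide; open, the fingers measure 114 mm over their backs; the gripper's body (76 mm by 85 mm) begins 54 mm behind the grasp point. The pads swing forward as they close: fully open they stand 13 mm farther back than shut.
Start: joints at [-1.155, 0.264, 1.604, -0, 1.274, -0.037], TCP at [0.295, -0.607, 0.253] pointing down, gripper open.
Joint ranges: [-2.63, 2.63], [-0.94, 2.18], [0.31, 2.57], [-1.31, 4.45], [0, 2.66], [-2.55, 2.55]. Speed limits (rad/s): [2.57, 2.57, 3.14, 3.14, 3.14, 3.14].

INTERFACE

Orientations are given as a rotation vector (axis times angle).
In Python, from workcell import monitor, eyes, finish_job gives the robot as it stands. The module is installed in compiled form; this text tells all that it offers.
- The arm moves only by the tool play_rows, never from a script. Its argument "deltas" is a list of rows, each an object of numbers: "wx", "wy", "wz": the turn, a rotation vector about the world's x, y, z in degrees; "x", "y", "z": the shift along the world's x, y, z in mm; "fingers": the closure, from -1 (fully open) to 1 (shut), so that 0 is half open. A call has 1 to 20 rows; each row is the pose to reach, as a shift and turn from the pose commanded when the call began; what a row does not reach only later rows make up. A row lasts 1/8 s, in which the tool goes at most 62.5 mm and 10.7 degrees, less where a joint would pass 70% of its speed; a pose out of reach is approached as far as the arm can. A call with a gripper value outside its range is refused whole. The fingers move at their own pace and stop on an object; "grip_force" is the grip in N (left out, the last holds). Time passes only in rows, so rows that repeat a pose let the fingers close. It gives the time, the measured TCP pose, the force and the opening at its end, in the units of the state.
- monitor.read_state(): the state, without advancing time (a new reading comes with each control period).
- eyes.read_camera(name): name is "side" or "top" or "wrist"; returns a dict with "frame" (400x640x3 uint8, red, green, blue), "depth" (400x640 float32, m along the optical axis (not along the pixel's ray), 0 where there is no reading), "K" (3x3 intrinsics, pixels), "k1" (the pictures are not rectified: a ray, as slopes to the right and down, at radius r is drawn at 1 + k1 r^2 times it, then the intrinsics apply), "view" (4x4, takes a point from world to camera coordinates); the wrist camera has in their place "tool_from_camera" (4x4, takes a point from camera to tool coordinates, whose origin is the TCP and whose axes are the tool frame's). Camera axes: x right, y down, z forward; pixel columns grow to the right and rows downward; lengths in m; the calibration is good to about 2 mm. A picture is of the moment at which its call begins: read the wrist's pose just before it.
- finish_job(): hands the job in, once; it reports no verdict.
The state is a dict: "time": time; "q": joint angles; "joint_vel": joint speeds; "joint_torque": joint torques, N m; "tool_pos": TCP position; "tcp_rot": TCP orientation; "wrist_force": force on the tool from outside, world axes, zero at the start; "torque": the same for the moment, N m; "width": opening from 0.0 (shut) to 1.0 (fully open).
Only numpy, scipy, OpenCV 4.12 (cv2) and the standard library are available. Lean on these libraries where they do the work, as an engineer would, in place of code of your own. Each camera call takes 0.05 s, during which the arm holds its last target.

## Working session

There is one attempt and no reset: what is moved stays moved. The work goes in short steps, Python scripts to look and compute and a tool call to move; the robot and the scene stay as the last step left them, time stands still between calls to the robot, and variables do not carry over. Pictures are saved under pics/ and viewed, and the job is handed in when it is done.

Besides the shell and the picture viewer there is one more tool, called after "Call:" by a JSON object that holds its "method" and its "body", one argument or row to a line. play_rows: Moves the arm, as the interface text tells. Its arguments: {"type":"object","properties":{"deltas":{"type":"array"},"grip_force":{"type":"number"}},"required":["deltas"]}

```bash
mkdir -p pics
cat > h.py <<'E'
import numpy as np, cv2
from workcell import monitor, eyes, finish_job
def snap(n,fn=None):
    d=eyes.read_camera(n)
    if fn: cv2.imwrite('pics/'+fn,d['frame'][:,:,::-1])
    return d
E
python3 - <<'E'
from h import *
import pickle
s=monitor.read_state(); print(s)
for n in ['side','top','wrist']:
    d=snap(n,n+'0.png'); pickle.dump(d,open(n+'0.pkl','wb'))
    print(n,d['K'].tolist(),d['k1'],d.get('view',d.get('tool_from_camera')).round(4).tolist())
E
```

```text
{'time': 0.0, 'q': array([-1.15488810e+00,  2.64772071e-01,  1.60538542e+00,  4.40380016e-05,
        1.27368352e+00, -3.68962089e-02]), 'joint_vel': array([-0.00155653,  0.00130073, -0.00019128, -0.00129325, -0.00016703,
       -0.00101045]), 'joint_torque': array([ 1.92803786e-04, -5.15108728e+01, -3.67313433e+01, -3.89698116e-04,
        1.28057058e-02, -1.16713713e-05]), 'tool_pos': array([ 0.29504255, -0.60634583,  0.25194305]), 'tcp_rot': array([ 1.97052943,  0.45623104, -1.97130243]), 'wrist_force': array([0.12872561, 0.33624271, 0.15295319]), 'torque': array([-0.02042978, -0.05826515, -0.02040539]), 'width': 1.002660964430011}
side [[397.323698827218, 0.0, 322.79641530490693], [0.0, 397.323698827218, 198.10725911497468], [0.0, 0.0, 1.0]] -0.007020352689991152 [[-0.7004, -0.7137, -0.0089, 0.3333], [-0.3571, 0.3612, -0.8614, 0.2384], [0.6179, -0.6002, -0.5079, 0.9024], [0.0, 0.0, 0.0, 1.0]]
top [[420.8322727075052, 0.0, 318.2520526206657], [0.0, 420.8322727075052, 192.09261011120722], [0.0, 0.0, 1.0]] -0.07702650586610588 [[-0.0208, -0.9997, -0.0091, -0.0119], [-0.987, 0.0219, -0.1589, 0.5012], [0.1591, 0.0057, -0.9872, 1.1449], [0.0, 0.0, 0.0, 1.0]]
wrist [[275.60742124169025, 0.0, 323.0715916877015], [0.0, 275.60742124169025, 198.28393272765612], [0.0, 0.0, 1.0]] 0.014379559437695795 [[-0.0004, -0.2918, 0.9565, -0.1207], [1.0, 0.0004, 0.0006, 0.0002], [-0.0005, 0.9565, 0.2918, -0.0746], [0.0, 0.0, 0.0, 1.0]]
```

View pics/top0.png

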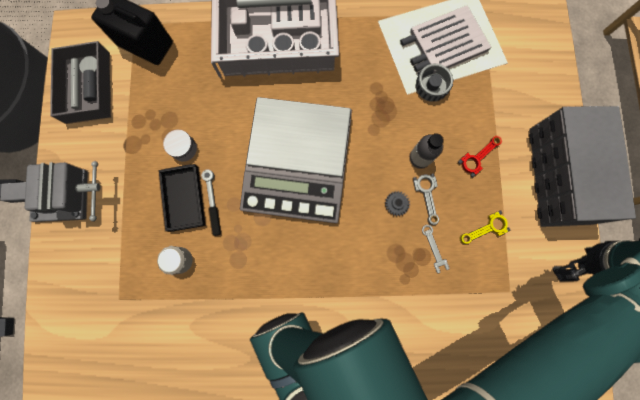

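View pics/side0.png

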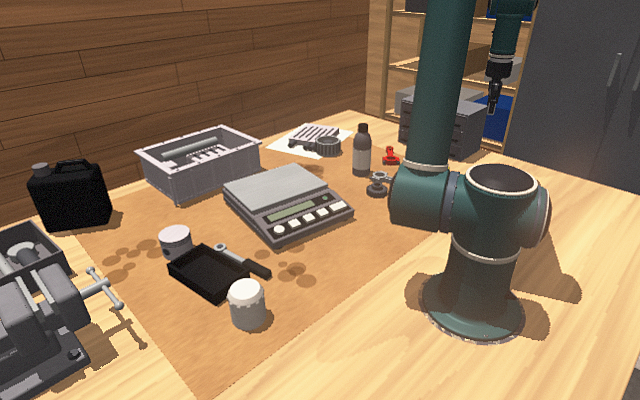

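View pics/wrist0.png

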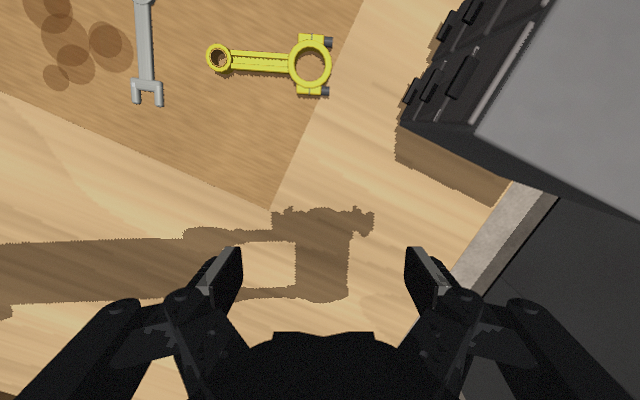

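The top view shows these candidates:
- **Tray:** the empty black one at (183,198). The other, at (80,85), is filled and is a decoy.
- **Rod:** the bare steel one at (428,198). The red one at (480,155) and the yellow one at (485,230) are decoys.
- **Scale:** at (297,160), with the keys along row ~207.

I'll check my choices in a close crop.

```bash
cat >> h.py <<'E'
import pickle
def rays(d,uv,T=None):
    """uv Nx2 -> origin, dirs in world. T: world_from_cam (wrist)"""
    uv=np.atleast_2d(np.asarray(uv,float)); K=d['K']
    dist=np.array([(uv[:,0]-K[0,2])/K[0,0],(uv[:,1]-K[1,2])/K[1,1]]).T
    rd=np.linalg.norm(dist,axis=1); r=rd.copy()
    for _ in range(20): r=rd/(1+d['k1']*r*r)
    s=dist/(1+d['k1']*r*r)[:,None]
    W=np.linalg.inv(d['view']) if T is None else T
    dirs=np.c_[s,np.ones(len(s))]@W[:3,:3].T
    return W[:3,3],dirs
def onplane(d,uv,z,T=None):
    o,v=rays(d,uv,T); return o+v*((z-o[2])/v[:,2])[:,None]
def cloud(d,T=None):
    h,w=d['depth'].shape; u,v=np.meshgrid(np.arange(w),np.arange(h))
    o,r=rays(d,np.c_[u.ravel(),v.ravel()],T)
    P=o+r*d['depth'].ravel()[:,None]; P[d['depth'].ravel()==0]=np.nan
    return P.reshape(h,w,3)
from scipy.spatial.transform import Rotation as R
def wristT(d,s):
    M=np.eye(4);M[:3,:3]=R.from_rotvec(s['tcp_rot']).as_matrix();M[:3,3]=s['tool_pos']
    return M@d['tool_from_camera']
E
python3 - <<'E'
from h import *
d=pickle.load(open('top0.pkl','rb'))
f=d['frame'][:,:,::-1]
a=cv2.resize(f[125:285,130:260],None,fx=3,fy=3,interpolation=cv2.INTER_CUBIC)
b=cv2.resize(f[125:285,380:515],None,fx=3,fy=3,interpolation=cv2.INTER_CUBIC)
cv2.imwrite('pics/crop_ab.png',np.hstack([a,b]))
cv2.imwrite('pics/crop_s.png',cv2.resize(f[90:230,235:360],None,fx=4,fy=4,interpolation=cv2.INTER_CUBIC))
P=cloud(d)
for n,(u,v) in dict(pan=(300,135),trayfloor=(183,198),rod=(430,200),bench=(350,250),filt=(177,143),pist=(172,260),key=(254,202),gear=(397,203)).items(): print(n,P[v,u].round(4))
E
```

```text
pan [0.6581 0.0248 0.0751]
trayfloor [0.4973 0.3725 0.0081]
rod [ 0.475  -0.3439  0.0129]
bench [ 0.338  -0.1094  0.0018]
filt [0.6477 0.3768 0.0633]
pist [0.3181 0.3713 0.0881]
key [0.4746 0.1564 0.0542]
gear [ 0.4655 -0.2439  0.0351]
```

View pics/crop_ab.png

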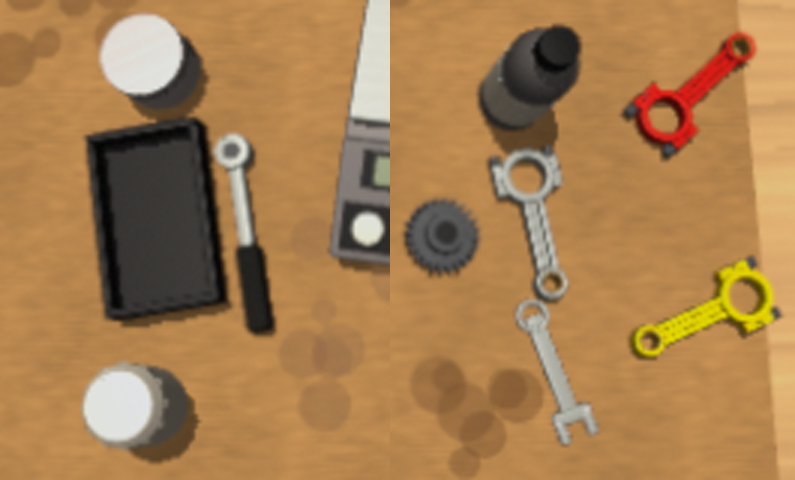

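View pics/crop_s.png

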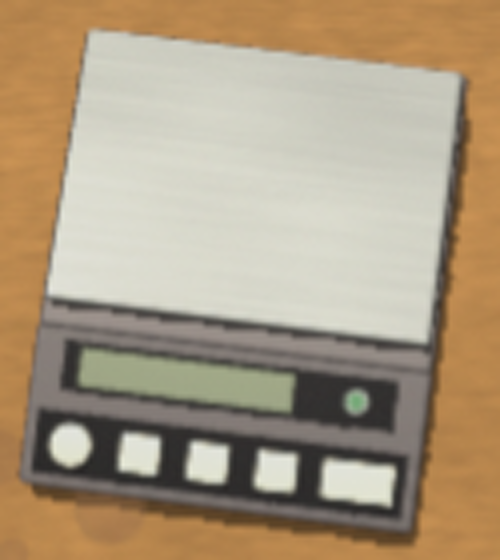

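The crop confirms the choice. The tray at left is empty, with the ratchet at its right wall. The steel rod has its big end up, towards the bottle. Next I'll measure pan, keys, tray and rod.

```bash
cat > m.py <<'E'
from h import *
def big(mask,roi,k=1,mn=20):
    m=np.zeros_like(mask,np.uint8); u0,v0,u1,v1=roi; m[v0:v1,u0:u1]=mask[v0:v1,u0:u1]
    c,_=cv2.findContours(m,cv2.RETR_EXTERNAL,cv2.CHAIN_APPROX_NONE)
    return [x for x in sorted(c,key=cv2.contourArea,reverse=True) if cv2.contourArea(x)>mn][:k]
def rect(c,d,z,T=None):
    p=onplane(d,c[:,0,:],z,T)[:,:2]; r=cv2.minAreaRect((p*1000).astype(np.float32)); return r
E
python3 - <<'E'
from m import *
d=pickle.load(open('top0.pkl','rb')); hsv=cv2.cvtColor(d['frame'],cv2.COLOR_RGB2HSV)
S,V=hsv[...,1].astype(int),hsv[...,2]
c=big(((S<40)&(V>150)),(235,90,360,190))[0]; print('pan',rect(c,d,.072))
for c in big(((S<60)&(V>190)),(235,190,345,222),5):
    r=rect(c,d,.053); print('key',r)
c=big((V<75),(155,155,209,240))[0]; print('tray',rect(c,d,.036), cv2.boundingRect(c))
m=((S<70)&(V>90)).astype(np.uint8)
c=big(m,(408,172,442,226))[0]; print('rod',rect(c,d,.02), cv2.boundingRect(c))
s=monitor.read_state(); print(R.from_rotvec(s['tcp_rot']).as_matrix().round(3))
E
```

```text
pan ((657.9431762695312, 29.757286071777344), (267.7652893066406, 196.79051208496094), 81.27713012695312)
key ((448.0803527832031, -37.526145935058594), (46.667091369628906, 23.129627227783203), 81.56085968017578)
key ((464.4488525390625, 66.077880859375), (25.039194107055664, 22.37552833557129), 88.75316619873047)
key ((457.8431091308594, 18.972152709960938), (24.949378967285156, 22.327194213867188), 88.76399993896484)
key ((471.07025146484375, 113.36234283447266), (25.090482711791992, 22.427799224853516), 88.75174713134766)
key ((477.7728576660156, 162.24789428710938), (22.696910858154297, 22.4064884185791), 0.13192018866539001)
tray ((495.6107177734375, 367.38250732421875), (185.16737365722656, 116.14389038085938), 8.5618896484375) (159, 164, 47, 68)
rod ((477.65667724609375, -330.3664245605469), (64.37468719482422, 145.08120727539062), 89.45430755615234) (414, 174, 25, 51)
[[-0.001  0.437 -0.899]
 [ 0.002 -0.899 -0.437]
 [-1.    -0.002 -0.   ]]
```

Call:
{"method": "play_rows", "body": {
  "deltas": [
    {"x":30,"y":60,"wz":10,"fingers":1},
    {"x":60,"y":120,"wz":20,"fingers":1},
    {"x":90,"y":180,"wz":30,"fingers":1},
    {"x":110,"y":240,"wz":40,"fingers":1},
    {"x":130,"y":300,"wz":50,"fingers":1},
    {"x":150,"y":350,"wz":60,"fingers":1},
    {"x":170,"y":400,"wz":70,"fingers":1},
    {"x":190,"y":450,"wz":80,"fingers":1},
    {"x":205,"y":500,"wz":90,"fingers":1},
    {"x":220,"y":550,"wz":100,"fingers":1},
    {"x":235,"y":600,"wz":110,"fingers":1},
    {"x":255,"y":650,"wz":120,"fingers":1},
    {"x":255,"y":657,"wz":130,"fingers":1},
    {"x":255,"y":657,"wz":140,"fingers":1},
    {"x":255,"y":657,"wz":145.6,"fingers":1},
    {"x":255,"y":657,"wz":145.6,"fingers":1}
  ]
}}

```text
schema error: expected keys wx, wy, wz, x, y, z, fingers
```

Run:
```python
from h import *
s=monitor.read_state(); d=snap('wrist','w1.png'); pickle.dump((s,d),open('w1.pkl','wb'))
print(s['time'],s['tool_pos'],s['q'].round(2),s['width']);print(R.from_rotvec(s['tcp_rot']).as_matrix().round(3))
```

```text
0.15 [ 0.29506059 -0.60648199  0.25220488] [-1.15  0.26  1.61  0.    1.27 -0.04] 1.0024609630760417
[[-0.001  0.437 -0.899]
 [ 0.002 -0.899 -0.437]
 [-1.    -0.002 -0.   ]]
```

View pics/w1.png

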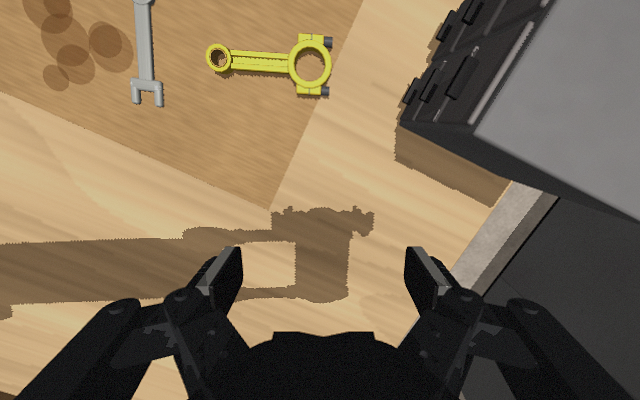

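The move was refused because every row needs all seven keys, so the picture is the same as before. I'll send it again in full.

Call:
{"method": "play_rows", "body": {
  "deltas": [
    {"wx":0,"wy":0,"x":30,"y":60,"z":0,"wz":10,"fingers":1},
    {"wx":0,"wy":0,"x":60,"y":120,"z":0,"wz":20,"fingers":1},
    {"wx":0,"wy":0,"x":90,"y":180,"z":0,"wz":30,"fingers":1},
    {"wx":0,"wy":0,"x":110,"y":240,"z":0,"wz":40,"fingers":1},
    {"wx":0,"wy":0,"x":130,"y":300,"z":0,"wz":50,"fingers":1},
    {"wx":0,"wy":0,"x":150,"y":350,"z":0,"wz":60,"fingers":1},
    {"wx":0,"wy":0,"x":170,"y":400,"z":0,"wz":70,"fingers":1},
    {"wx":0,"wy":0,"x":190,"y":450,"z":0,"wz":80,"fingers":1},
    {"wx":0,"wy":0,"x":205,"y":500,"z":0,"wz":90,"fingers":1},
    {"wx":0,"wy":0,"x":220,"y":550,"z":0,"wz":100,"fingers":1},
    {"wx":0,"wy":0,"x":235,"y":600,"z":0,"wz":110,"fingers":1},
    {"wx":0,"wy":0,"x":255,"y":650,"z":0,"wz":120,"fingers":1},
    {"wx":0,"wy":0,"x":255,"y":657,"z":0,"wz":130,"fingers":1},
    {"wx":0,"wy":0,"x":255,"y":657,"z":0,"wz":140,"fingers":1},
    {"wx":0,"wy":0,"x":255,"y":657,"z":0,"wz":145.6,"fingers":1},
    {"wx":0,"wy":0,"x":255,"y":657,"z":0,"wz":145.6,"fingers":1}
  ]
}}

```text
time: 2.2
tool_pos: [0.5501, 0.0501, 0.2531]
tcp_rot: [0.117, 1.568, -0.117]
wrist_force: [0.5, -0.8, 0.4]
width: -0.0
```

Run:
```python
from h import *
s=monitor.read_state(); d=snap('wrist','w2.png'); pickle.dump((s,d),open('w1.pkl','wb'))
print(s['time'],s['tool_pos'],s['q'].round(2),s['width']);print(R.from_rotvec(s['tcp_rot']).as_matrix().round(3))
```

```text
2.2 [0.55014258 0.05013759 0.25308463] [ 0.05  0.03  1.87  0.    1.24 -1.38] -0.00012929091366290285
[[-0.     0.148  0.989]
 [-0.     0.989 -0.148]
 [-1.    -0.    -0.   ]]
```

View pics/w2.png

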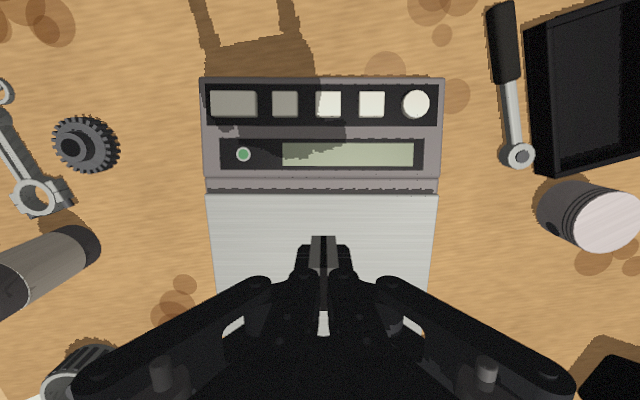

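The wrist view shows the key row at row ~104: power (416,104), unit (371,104), count (328,104), tare (285,104), hold (233,104). I'll cross-check these against the top view.

Run:
```python
from m import *
s,d=pickle.load(open('w1.pkl','rb')); T=wristT(d,s)
hsv=cv2.cvtColor(d['frame'],cv2.COLOR_RGB2HSV); S,V=hsv[...,1].astype(int),hsv[...,2]
for c in big(((S<60)&(V>110)),(206,84,436,125),5):
    r=rect(c,d,.053,T); print('key',np.round(r[0],1),np.round(r[1],1),r[2])
P=cloud(d,T)
for u,v in [(416,104),(371,104),(328,104),(285,104),(233,104),(300,210),(380,210),(120,40)]: print(P[v-2:v+3,u-2:u+3].reshape(-1,3).mean(0).round(4))
```

```text
key [450.9 -35.8] [49.9 24.9] 81.67584228515625
key [474.3 114.9] [28. 27.] 81.44435119628906
key [467.2  67.8] [26.7 27. ] 81.51141357421875
key [481.5 163.4] [28.4 29.4] 86.48588562011719
key [459.1  19.9] [27.4 24.9] 81.58818817138672
[0.4815 0.1633 0.0533]
[0.4741 0.1145 0.0536]
[0.4671 0.0678 0.0536]
[0.4601 0.0211 0.0537]
[ 0.4519 -0.0353  0.0537]
[0.5779 0.0187 0.0719]
[0.5915 0.1104 0.072 ]
[ 0.3584 -0.1663  0.001 ]
```

Call:
{"method": "play_rows", "body": {
  "deltas": [
    {"wx":-0.7,"wy":-5,"wz":0,"x":-35,"y":50,"z":-10,"fingers":1},
    {"wx":-1.5,"wy":-9.9,"wz":0,"x":-70,"y":100,"z":-50,"fingers":1},
    {"wx":-1.5,"wy":-9.9,"wz":0,"x":-77,"y":114,"z":-100,"fingers":1},
    {"wx":-1.5,"wy":-9.9,"wz":0,"x":-77,"y":114,"z":-150,"fingers":1},
    {"wx":-1.5,"wy":-9.9,"wz":0,"x":-77,"y":114,"z":-158,"fingers":1},
    {"wx":-1.5,"wy":-9.9,"wz":0,"x":-74,"y":113.5,"z":-174,"fingers":1},
    {"wx":-1.5,"wy":-9.9,"wz":0,"x":-74,"y":113.5,"z":-176,"fingers":1},
    {"wx":-1.5,"wy":-9.9,"wz":0,"x":-74,"y":113.5,"z":-176,"fingers":1}
  ]
}}

```text
time: 3.25
tool_pos: [0.4777, 0.1635, 0.0786]
tcp_rot: [0.104, 1.391, -0.123]
wrist_force: [0.0, 0.3, 0.0]
width: -0.005
```

Run:
```python
from h import *
s=monitor.read_state(); M=R.from_rotvec(s['tcp_rot']).as_matrix(); print(M[:,0].round(3),M[:,1].round(3),(s['tool_pos']+.022*M[:,0]).round(4))
d=snap('wrist','w3.png'); T=wristT(d,s); P=cloud(d,T); np.save('P3',P); pickle.dump((s,d),open('w3.pkl','wb'))
snap('side','s3.png')
```

```text
[ 0.174 -0.026 -0.984] [0.148 0.989 0.001] [0.4815 0.163  0.0569]
```

View pics/w3.png

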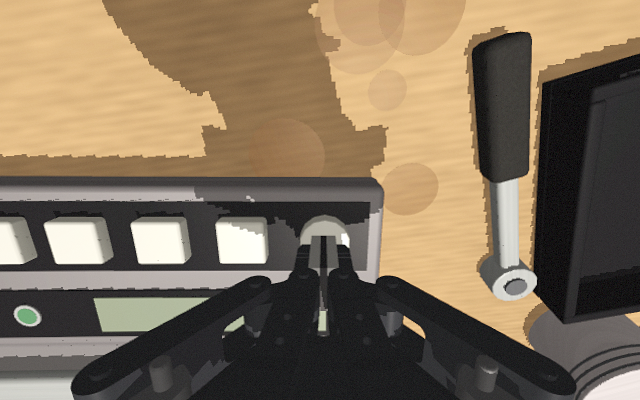

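View pics/s3.png

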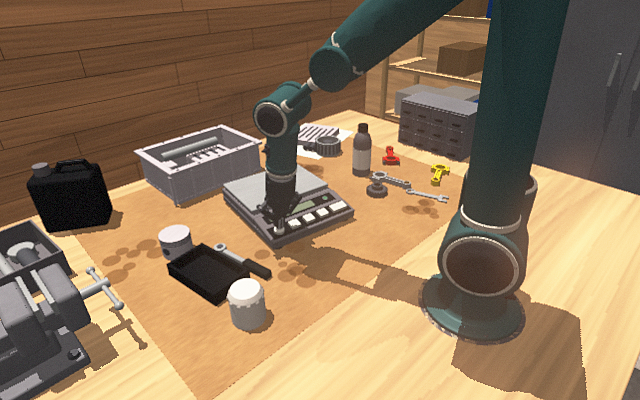

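The fingertips (324,235) sit over the round power key, about 3 mm above its cap. Now I'll press it.

Call:
{"method": "play_rows", "body": {
  "deltas": [
    {"wx":0,"wy":0,"wz":0,"x":0.5,"y":0,"z":-3,"fingers":1},
    {"wx":0,"wy":0,"wz":0,"x":1,"y":0,"z":-6,"fingers":1},
    {"wx":0,"wy":0,"wz":0,"x":1,"y":0,"z":-6,"fingers":1}
  ]
}}

```text
time: 3.72
tool_pos: [0.4781, 0.1637, 0.0718]
tcp_rot: [0.103, 1.392, -0.123]
wrist_force: [1.5, -1.6, 3.0]
width: -0.003
```

Call:
{"method": "play_rows", "body": {
  "deltas": [
    {"wx":0,"wy":0,"wz":0,"x":0.5,"y":0,"z":-2,"fingers":1},
    {"wx":0,"wy":0,"wz":0,"x":0.5,"y":0,"z":-3.5,"fingers":1},
    {"wx":0,"wy":0,"wz":0,"x":0.5,"y":0,"z":-3.5,"fingers":1}
  ]
}}

```text
time: 4.1
tool_pos: [0.4786, 0.1637, 0.0699]
tcp_rot: [0.103, 1.392, -0.123]
wrist_force: [-6.7, -3.0, 18.3]
width: -0.001
```

The force of 18 N after 5 mm of travel means the power key bottomed. Next is the unit key.

Call:
{"method": "play_rows", "body": {
  "deltas": [
    {"wx":0,"wy":0,"wz":0,"x":-2.6,"y":0.4,"z":15,"fingers":1},
    {"wx":0,"wy":0,"wz":0,"x":-6,"y":-24,"z":15,"fingers":1},
    {"wx":0,"wy":0,"wz":0,"x":-9.9,"y":-48.2,"z":15,"fingers":1},
    {"wx":0,"wy":0,"wz":0,"x":-9.9,"y":-48.2,"z":15,"fingers":1},
    {"wx":0,"wy":0,"wz":0,"x":-8.6,"y":-48.6,"z":7,"fingers":1},
    {"wx":0,"wy":0,"wz":0,"x":-7.8,"y":-48.6,"z":3,"fingers":1},
    {"wx":0,"wy":0,"wz":0,"x":-7.3,"y":-48.6,"z":0.2,"fingers":1},
    {"wx":0,"wy":0,"wz":0,"x":-7.3,"y":-48.6,"z":0.2,"fingers":1},
    {"wx":0,"wy":0,"wz":0,"x":-7.3,"y":-48.6,"z":0.2,"fingers":1}
  ]
}}

```text
time: 5.22
tool_pos: [0.4706, 0.1154, 0.0697]
tcp_rot: [0.102, 1.394, -0.123]
wrist_force: [-11.1, -3.3, 21.9]
width: -0.004
```

Run:
```python
from h import *
s=monitor.read_state(); d=snap('wrist','w4.png')
```

```text
(no output)
```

View pics/w4.png

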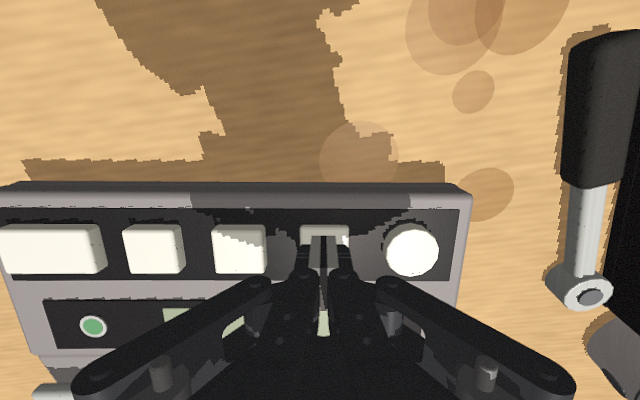

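The unit key is down at (324,230) with the power key sprung back up. Next I'll go and look at the tray.

```bash
python3 - <<'E'
from h import *
s=monitor.read_state(); M=R.from_rotvec(s['tcp_rot'])
def tgt(yaw): # jaw y at yaw deg
    a=np.deg2rad(yaw); x=np.array([0,0,-1]); y=np.array([np.cos(a),np.sin(a),0]); return R.from_matrix(np.c_[x,y,np.cross(x,y)])
print(s['tool_pos'],(tgt(98.56)*M.inv()).as_rotvec(degrees=True).round(2))
E
cat >> h.py <<'E'
def tgt(yaw):
    a=np.deg2rad(yaw); x=np.array([0,0,-1]); y=np.array([np.cos(a),np.sin(a),0]); return R.from_matrix(np.c_[x,y,np.cross(x,y)])
E
```

```text
[0.47059161 0.11537548 0.06970816] [ 0.06 10.   16.94]
```

Call:
{"method": "play_rows", "body": {
  "deltas": [
    {"wx":0,"wy":0,"wz":0,"x":-3,"y":0,"z":16,"fingers":1},
    {"wx":0,"wy":0,"wz":0,"x":-3,"y":0,"z":70,"fingers":1},
    {"wx":0,"wy":5,"wz":8,"x":10,"y":50,"z":100,"fingers":0},
    {"wx":0,"wy":10,"wz":16.9,"x":35,"y":100,"z":125,"fingers":0},
    {"wx":0,"wy":10,"wz":16.9,"x":60,"y":150,"z":140,"fingers":0},
    {"wx":0,"wy":10,"wz":16.9,"x":80,"y":200,"z":140,"fingers":0},
    {"wx":0,"wy":10,"wz":16.9,"x":100,"y":255,"z":140,"fingers":0},
    {"wx":0,"wy":10,"wz":16.9,"x":100,"y":270,"z":140,"fingers":0},
    {"wx":0,"wy":10,"wz":16.9,"x":100,"y":270,"z":140,"fingers":0},
    {"wx":0,"wy":10,"wz":16.9,"x":100,"y":270,"z":140,"fingers":0}
  ]
}}

```text
time: 6.52
tool_pos: [0.5698, 0.3837, 0.2076]
tcp_rot: [-0.117, 1.568, 0.115]
wrist_force: [-0.5, -0.1, 0.2]
width: 0.502
```

Run:
```python
from m import *
s=monitor.read_state(); d=snap('wrist','w5.png'); pickle.dump((s,d),open('w5.pkl','wb'))
print(s['tool_pos'],s['width'])
T=wristT(d,s); P=cloud(d,T)
z=P[...,2]
m=((z>.029)&(z<.042)&(d['frame'].max(2)<70)).astype(np.uint8)
m[300:]=0
cv2.imwrite('pics/m5.png',m*255)
ys,xs=np.nonzero(m); print(len(ys))
```

```text
[0.56983309 0.38371551 0.20756428] 0.5024897133636265
6237
```

View pics/w5.png

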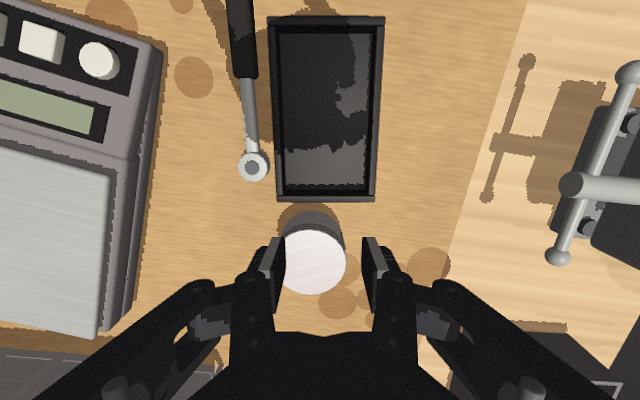

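View pics/m5.png

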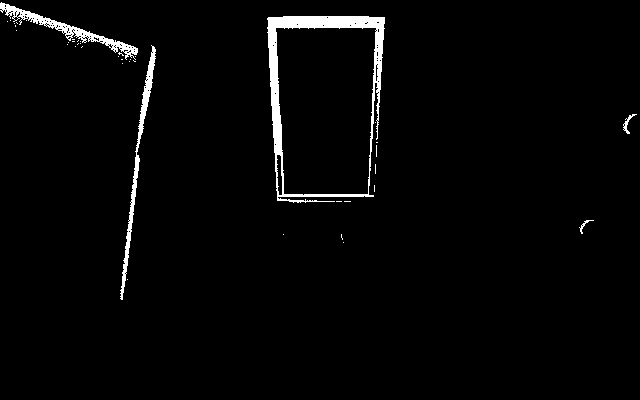

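Run:
```python
from m import *
s,d=pickle.load(open('w5.pkl','rb')); T=wristT(d,s)
P=cloud(d,T); z=P[...,2]
for lo,hi in [(.030,.042),(.033,.040)]:
    m=((z>lo)&(z<hi)&(d['frame'].max(2)<80)); m[215:]=False; m[:,:255]=False; m[:,400:]=False
    p=P[m][:,:2]*1000; r=cv2.minAreaRect(p.astype(np.float32)); print(r, np.median(z[m]))
# right wall centre: contour of dark mask on plane z .036
g=d['frame'].max(2)<80
q=onplane(d,[(268,17),(385,17),(375,201),(277,201)],.036,T)[:,:2]*1000
print(q.round(1), q.mean(0)); print([np.linalg.norm(q[i]-q[(i+1)%4]).round(1) for i in range(4)])
```

```text
((499.837646484375, 374.9814758300781), (182.36416625976562, 109.3055419921875), 8.683510780334473) 0.03588899155637515
((500.0616455078125, 374.6907958984375), (181.08375549316406, 109.29045104980469), 8.445575714111328) 0.036011046173081984
[[419.9 309.6]
 [404.1 415.9]
 [579.2 442.9]
 [595.4 335.2]] [499.66431515 375.89858629]
[np.float64(107.5), np.float64(177.1), np.float64(108.9), np.float64(177.3)]
```

Call:
{"method": "play_rows", "body": {
  "deltas": [
    {"wx":0,"wy":0,"wz":0,"x":-40,"y":20,"z":-20,"fingers":0},
    {"wx":0,"wy":0,"wz":0,"x":-77,"y":42,"z":-60,"fingers":0},
    {"wx":0,"wy":0,"wz":0,"x":-77,"y":42,"z":-110,"fingers":0},
    {"wx":0,"wy":0,"wz":0,"x":-77,"y":42,"z":-130,"fingers":0},
    {"wx":0,"wy":0,"wz":0,"x":-77,"y":42,"z":-130,"fingers":0}
  ]
}}

```text
time: 7.2
tool_pos: [0.493, 0.4252, 0.0767]
tcp_rot: [-0.117, 1.569, 0.113]
wrist_force: [0.6, -0.2, 0.3]
width: 0.496
```

Run:
```python
from m import *
s=monitor.read_state(); d=snap('wrist','w6.png'); print(s['tool_pos'])
e=snap('side'); cv2.imwrite('pics/s6.png',cv2.resize(e['frame'][150:350,110:330,::-1],None,fx=3,fy=3))
```

```text
[0.49300585 0.42518722 0.0767241 ]
```

View pics/w6.png

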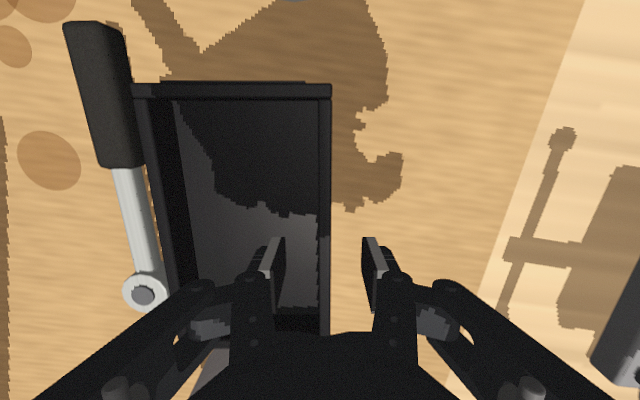

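View pics/s6.png

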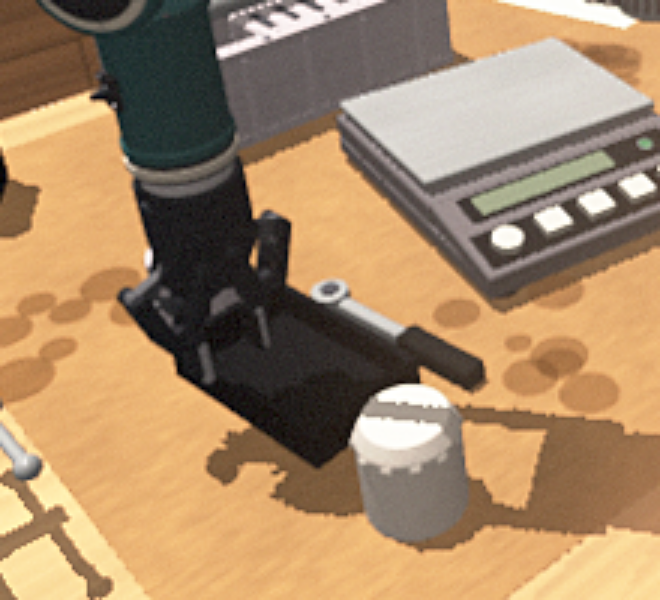

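The jaws, with pads at (280,255) and (370,255), straddle the left wall at (325,240), and the wall is centred between them. Now I'll descend, close and lift slightly.

Call:
{"method": "play_rows", "body": {
  "deltas": [
    {"wx":0,"wy":0,"wz":0,"x":0,"y":0,"z":-20,"fingers":0},
    {"wx":0,"wy":0,"wz":0,"x":0,"y":0,"z":-39,"fingers":0},
    {"wx":0,"wy":0,"wz":0,"x":0,"y":0,"z":-39,"fingers":0.3},
    {"wx":0,"wy":0,"wz":0,"x":0,"y":0,"z":-39,"fingers":0.6},
    {"wx":0,"wy":0,"wz":0,"x":0,"y":0,"z":-39,"fingers":0.75},
    {"wx":0,"wy":0,"wz":0,"x":0,"y":0,"z":-39,"fingers":1},
    {"wx":0,"wy":0,"wz":0,"x":0,"y":0,"z":-39,"fingers":1},
    {"wx":0,"wy":0,"wz":0,"x":0,"y":0,"z":-39,"fingers":1}
  ],
  "grip_force": 50
}}

```text
time: 8.3
tool_pos: [0.494, 0.4274, 0.0398]
tcp_rot: [-0.116, 1.566, 0.117]
wrist_force: [0.5, 0.3, 3.1]
width: 0.078
```

Call:
{"method": "play_rows", "body": {
  "deltas": [
    {"wx":0,"wy":0,"wz":0,"x":0,"y":0,"z":8,"fingers":1},
    {"wx":0,"wy":0,"wz":0,"x":0,"y":0,"z":30,"fingers":1},
    {"wx":0,"wy":0,"wz":0,"x":0,"y":0,"z":80,"fingers":1},
    {"wx":0,"wy":0,"wz":0,"x":0,"y":0,"z":110,"fingers":1},
    {"wx":0,"wy":0,"wz":0,"x":0,"y":0,"z":110,"fingers":1}
  ]
}}

```text
time: 8.93
tool_pos: [0.4957, 0.4288, 0.154]
tcp_rot: [-0.113, 1.56, 0.12]
wrist_force: [0.4, -0.0, -3.2]
width: 0.079
```

Run:
```python
from m import *
s=monitor.read_state(); d=snap('wrist','w7.png'); pickle.dump((s,d),open('w7.pkl','wb'));print(s['tool_pos'],s['width'],s['wrist_force'],s['torque'])
e=snap('side'); cv2.imwrite('pics/s7.png',cv2.resize(e['frame'][100:350,110:330,::-1],None,fx=2.4,fy=2.4))
```

```text
[0.49573759 0.42875682 0.15403586] 0.07913724619683424 [ 0.44580571 -0.01446897 -3.18365089] [ 0.10901257 -0.00723104 -0.0288167 ]
```

View pics/w7.png

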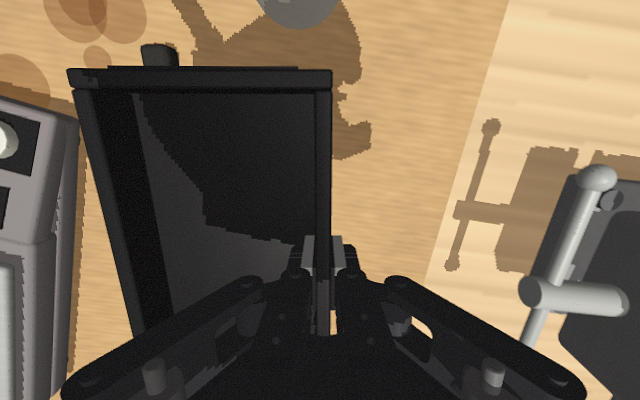

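View pics/s7.png

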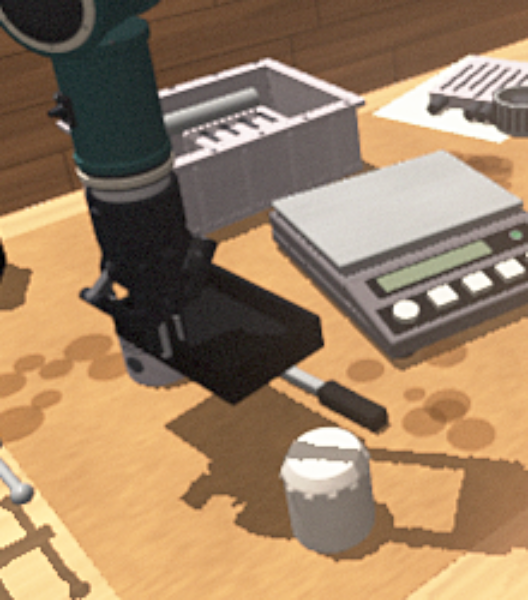

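The tray is lifted, pinched at (325,240). I'll measure its tilt and where it sits relative to the tool.

```bash
cat > m7.py <<'E'
from m import *
import sys
def analyse(s,d,v=True):
    T=wristT(d,s); P=cloud(d,T)
    g=d['frame'].max(2)<90
    hs={}
    # floor patch
    m=np.zeros(g.shape,bool); m[110:225,170:285]=True
    m&=(d['depth']>0)
    p=P[m]; med=np.median(p[:,2]); p=p[abs(p[:,2]-med)<.02]
    A=np.c_[p[:,:2]-p[:,:2].mean(0),np.ones(len(p))]
    k,*_=np.linalg.lstsq(A,p[:,2],rcond=None)
    for _ in range(3):
        r=p[:,2]-A@k; ok=abs(r)<.003; k,*_=np.linalg.lstsq(A[ok],p[ok,2],rcond=None)
    c=p[:,:2].mean(0)
    nx=lambda x,y:(np.array([x,y])-c)@k[:2]+k[2]
    print('floor z',k[2].round(4),'slopes deg',np.degrees(np.arctan(k[:2])).round(2),'at',c.round(3),'n',ok.sum())
    # rim points: between 20 and 34 mm above floor
    h=P[...,2]-((P[...,:2]-c)@k[:2]+k[2])
    m=(h>.022)&(h<.034)&g; m[232:]=False; m[:,400:]=False
    pr=P[m][:,:2]*1000; r=cv2.minAreaRect(pr.astype(np.float32)); print('rim',r)
    return k,c,r,m
if __name__=='__main__':
    s,d=pickle.load(open('w7.pkl','rb')); k,c,r,m=analyse(s,d); cv2.imwrite('pics/m7.png',m.astype(np.uint8)*255)
    M=R.from_rotvec(s['tcp_rot']).as_matrix(); print(M.round(3))
E
python3 m7.py
```

```text
floor z 0.1218 slopes deg [0.28 0.45] at [0.459 0.369] n 13172
rim ((448.7464599609375, 369.8053283691406), (76.29109191894531, 110.56499481201172), 9.043991088867188)
[[ 0.008 -0.148  0.989]
 [ 0.005  0.989  0.148]
 [-1.     0.004  0.008]]
```

View pics/m7.png

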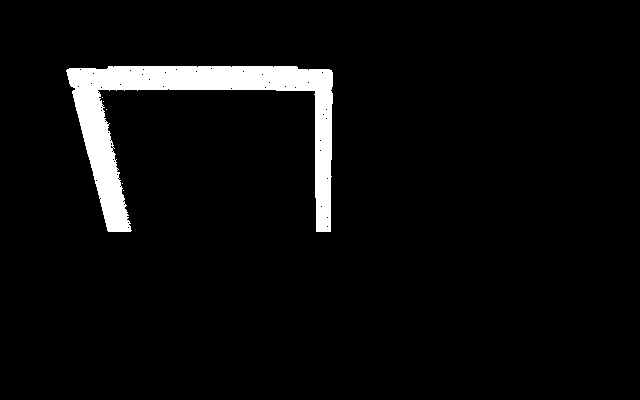

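Call:
{"method": "play_rows", "body": {
  "deltas": [
    {"wx":0,"wy":0,"wz":0,"x":0,"y":-15,"z":15,"fingers":1},
    {"wx":0,"wy":0,"wz":-3,"x":5,"y":-50,"z":25,"fingers":1},
    {"wx":0,"wy":0,"wz":-6,"x":15,"y":-95,"z":25,"fingers":1},
    {"wx":0,"wy":0,"wz":-9,"x":35,"y":-140,"z":25,"fingers":1},
    {"wx":0,"wy":0,"wz":-12,"x":65,"y":-185,"z":25,"fingers":1},
    {"wx":0,"wy":0,"wz":-15,"x":95,"y":-230,"z":20,"fingers":1},
    {"wx":0,"wy":0,"wz":-17.3,"x":125,"y":-275,"z":10,"fingers":1},
    {"wx":0,"wy":0,"wz":-17.3,"x":150,"y":-315,"z":0,"fingers":1},
    {"wx":0,"wy":0,"wz":-17.3,"x":170,"y":-340,"z":-10,"fingers":1},
    {"wx":0,"wy":0,"wz":-17.3,"x":174,"y":-349,"z":-18,"fingers":1},
    {"wx":0,"wy":0,"wz":-17.3,"x":174,"y":-349,"z":-20,"fingers":1},
    {"wx":0,"wy":0,"wz":-17.3,"x":174,"y":-349,"z":-20,"fingers":1},
    {"wx":0,"wy":0,"wz":-17.3,"x":174,"y":-349,"z":-20,"fingers":1}
  ]
}}

```text
time: 10.65
tool_pos: [0.6671, 0.0791, 0.1295]
tcp_rot: [0.119, 1.566, -0.12]
wrist_force: [-0.0, -0.7, -2.0]
width: 0.081
```

Run:
```python
from m7 import *
s=monitor.read_state(); d=snap('wrist','w8.png'); pickle.dump((s,d),open('w8.pkl','wb'));print(s['tool_pos'],s['width'],s['wrist_force'])
analyse(s,d); print(R.from_rotvec(s['tcp_rot']).as_matrix().round(3))
e=snap('top'); cv2.imwrite('pics/t8.png',cv2.resize(e['frame'][60:260,150:370,::-1],None,fx=3,fy=3)); pickle.dump(e,open('t8.pkl','wb'))
```

```text
[0.66714454 0.07906992 0.12953845] 0.08111928320587594 [-0.03043545 -0.73050404 -2.04799373]
floor z 0.0978 slopes deg [-0.02  0.21] at [0.615 0.033] n 13182
rim ((604.6140747070312, 36.60460662841797), (111.02884674072266, 76.68648529052734), 81.914794921875)
[[ 0.001  0.152  0.988]
 [-0.     0.988 -0.152]
 [-1.    -0.     0.001]]
```

View pics/w8.png

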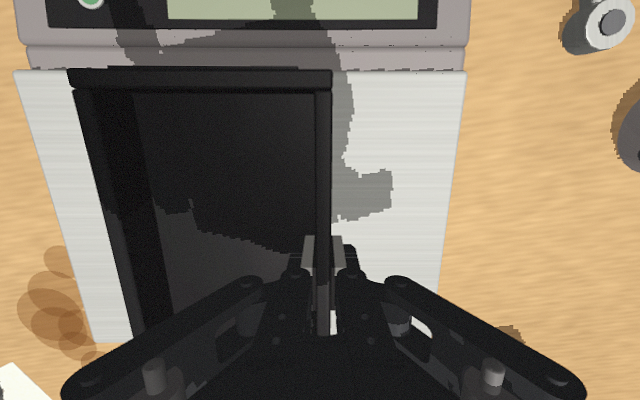

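View pics/t8.png

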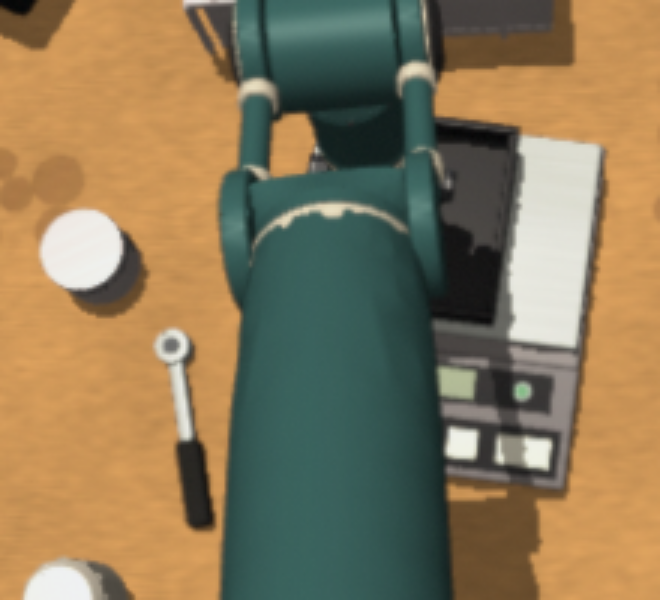

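Run:
```python
from m import *
s,d=pickle.load(open('w8.pkl','rb')); T=wristT(d,s)
q=onplane(d,[(466,72),(449,215),(439,300),(14,70),(55,212),(92,340)],.072,T)*1000
print(q.round(1))
ex=np.array([.989,-.148]); ey=np.array([.148,.989])
print((q[:,:2]@ex).round(1),(q[:,:2]@ey).round(1))
print('pan est',np.array([659.5,29.5])@ex,np.array([659.5,29.5])@ey)
```

```text
[[ 583.7  177.    72. ]
 [ 672.8  165.5   72. ]
 [ 740.7  156.6   72. ]
 [ 543.5  -84.1   72. ]
 [ 630.1  -99.2   72. ]
 [ 736.  -116.2   72. ]]
[551.1 640.9 709.4 550.  637.8 745.1] [261.4 263.3 264.5  -2.8  -4.8  -5.9]
pan est 647.8795 126.7815
```

Call:
{"method": "play_rows", "body": {
  "deltas": [
    {"wx":0,"wy":0,"wz":-0.3,"x":6,"y":1.7,"z":-8,"fingers":1},
    {"wx":0,"wy":0,"wz":-0.3,"x":6,"y":1.7,"z":-13,"fingers":1},
    {"wx":0,"wy":0,"wz":-0.3,"x":6,"y":1.7,"z":-15,"fingers":1},
    {"wx":0,"wy":0,"wz":-0.3,"x":6,"y":1.7,"z":-16,"fingers":1},
    {"wx":0,"wy":0,"wz":-0.3,"x":6,"y":1.7,"z":-16,"fingers":1}
  ]
}}

```text
time: 11.38
tool_pos: [0.6735, 0.0795, 0.1129]
tcp_rot: [0.125, 1.567, -0.125]
wrist_force: [0.6, 0.0, -2.0]
width: 0.076
```

Call:
{"method": "play_rows", "body": {
  "deltas": [
    {"wx":0,"wy":0,"wz":0,"x":0,"y":0,"z":-0.7,"fingers":1},
    {"wx":0,"wy":0,"wz":0,"x":0,"y":0,"z":-1.4,"fingers":1},
    {"wx":0,"wy":0,"wz":0,"x":0,"y":0,"z":-1.4,"fingers":1}
  ]
}}

```text
time: 11.75
tool_pos: [0.6737, 0.0796, 0.1119]
tcp_rot: [0.124, 1.566, -0.125]
wrist_force: [0.7, 0.5, -1.9]
width: 0.079
```

Call:
{"method": "play_rows", "body": {
  "deltas": [
    {"wx":0,"wy":0,"wz":0,"x":0,"y":0,"z":-0.6,"fingers":1},
    {"wx":0,"wy":0,"wz":0,"x":0,"y":0,"z":-1.2,"fingers":1},
    {"wx":0,"wy":0,"wz":0,"x":0,"y":0,"z":-1.2,"fingers":1}
  ]
}}

```text
time: 12.12
tool_pos: [0.6737, 0.0796, 0.1118]
tcp_rot: [0.124, 1.566, -0.125]
wrist_force: [-3.2, -0.2, 5.0]
width: 0.081
```

The tray is on the pan: the force went from -2 to +5 N. Now I'll release gradually and rise.

Call:
{"method": "play_rows", "body": {
  "deltas": [
    {"wx":0,"wy":0,"wz":0,"x":0,"y":0,"z":0.5,"fingers":0.8},
    {"wx":0,"wy":0,"wz":0,"x":0,"y":0,"z":0.5,"fingers":0.65},
    {"wx":0,"wy":0,"wz":0,"x":0,"y":0,"z":0.5,"fingers":0.45},
    {"wx":0,"wy":0,"wz":0,"x":0,"y":0,"z":0.5,"fingers":0.4},
    {"wx":0,"wy":0,"wz":0,"x":0,"y":0,"z":0.5,"fingers":0.4},
    {"wx":0,"wy":0,"wz":0,"x":0,"y":0,"z":20,"fingers":0.4},
    {"wx":0,"wy":0,"wz":0,"x":0,"y":0,"z":60,"fingers":0.4},
    {"wx":0,"wy":0,"wz":0,"x":0,"y":0,"z":120,"fingers":0.4},
    {"wx":0,"wy":0,"wz":0,"x":30,"y":-20,"z":140,"fingers":0.4},
    {"wx":0,"wy":0,"wz":0,"x":50,"y":-40,"z":140,"fingers":1},
    {"wx":0,"wy":0,"wz":0,"x":50,"y":-40,"z":140,"fingers":1}
  ]
}}

```text
time: 13.5
tool_pos: [0.725, 0.0382, 0.2525]
tcp_rot: [0.126, 1.563, -0.127]
wrist_force: [-1.2, 0.3, -0.0]
width: -0.003
```

Run:
```python
from m7 import *
s=monitor.read_state(); d=snap('wrist','w9.png'); pickle.dump((s,d),open('w9.pkl','wb'));print(s['tool_pos'],s['width'],s['wrist_force'],s['q'].round(2))
T=wristT(d,s);P=cloud(d,T);z=P[...,2]
m=(z>.10)&(z<.114)&(d['frame'].max(2)<90); m[230:]=False
m=m.astype(np.uint8); c=big(m,(150,0,500,230))
print(np.median(z[m>0]), cv2.minAreaRect((P[m>0][:,:2]*1000).astype(np.float32)))
cv2.imwrite('pics/m9.png',m*255)
```

```text
[0.72499567 0.03815358 0.25254876] -0.0034566140167003 [-1.16042183  0.30230669 -0.04292108] [ 0.02  0.36  1.48 -0.    1.3  -1.39]
0.10788778034021032 ((662.0907592773438, 29.425613403320312), (109.53633880615234, 179.61160278320312), 80.86399841308594)
```

View pics/w9.png

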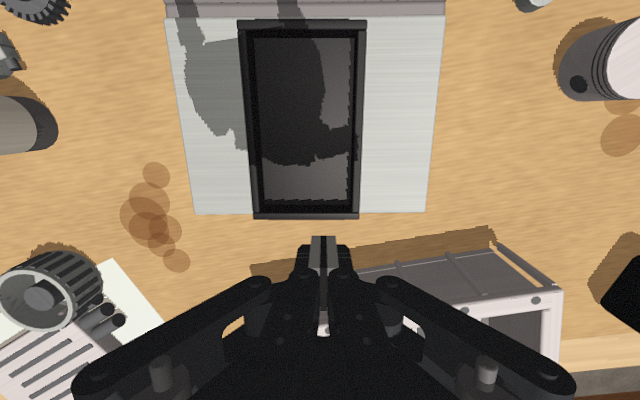

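The tray stands level with its rim at 108 mm. I'll compare its centre with the pan's corners.

Run:
```python
from m import *
s,d=pickle.load(open('w9.pkl','rb')); T=wristT(d,s)
q=onplane(d,[(165,17),(446,16),(427,212),(193,213)],.072,T)[:,:2]*1000
print(q.round(1),q.mean(0)); print([np.linalg.norm(q[i]-q[(i+1)%4]).round(1) for i in range(4)])
M=R.from_rotvec(s['tcp_rot'])
a=np.deg2rad(10); ex=np.array([.989,-.148,0]);ey=np.array([.148,.989,0]); x=np.sin(a)*ex+np.array([0,0,-np.cos(a)])
G=R.from_matrix(np.c_[x,ey,np.cross(x,ey)])
print((G*M.inv()).as_rotvec(degrees=True).round(2))
for n,p in dict(tare=(.4598,.0207,.0537),hold=(.4515,-.0355,.0537)).items(): print(n,(np.array(p)-.022*x)*1000-s['tool_pos']*1000)
```

```text
[[ 543.   -83.6]
 [ 584.3  178. ]
 [ 778.8  151.1]
 [ 736.8 -116.7]] [660.74833066  32.2050108 ]
[np.float64(264.8), np.float64(196.3), np.float64(271.0), np.float64(196.6)]
[-1.49 -9.66  0.7 ]
tare [-268.97390825  -16.8881813  -177.1829869 ]
hold [-277.27390825  -73.0881813  -177.1829869 ]
```

Call:
{"method": "play_rows", "body": {
  "deltas": [
    {"wx":0,"wy":0,"wz":0,"x":-55,"y":-4,"z":0,"fingers":1},
    {"wx":0,"wy":0,"wz":0,"x":-110,"y":-8,"z":0,"fingers":1},
    {"wx":0,"wy":0,"wz":0,"x":-165,"y":-12,"z":-10,"fingers":1},
    {"wx":-0.7,"wy":-4.8,"wz":0.4,"x":-220,"y":-16,"z":-30,"fingers":1},
    {"wx":-1.5,"wy":-9.7,"wz":0.7,"x":-265,"y":-16.4,"z":-70,"fingers":1},
    {"wx":-1.5,"wy":-9.7,"wz":0.7,"x":-272.4,"y":-16.4,"z":-115,"fingers":1},
    {"wx":-1.5,"wy":-9.7,"wz":0.7,"x":-272.4,"y":-16.4,"z":-150,"fingers":1},
    {"wx":-1.5,"wy":-9.7,"wz":0.7,"x":-270.5,"y":-16.7,"z":-168,"fingers":1},
    {"wx":-1.5,"wy":-9.7,"wz":0.7,"x":-270,"y":-16.7,"z":-171,"fingers":1},
    {"wx":-1.5,"wy":-9.7,"wz":0.7,"x":-270,"y":-16.7,"z":-171,"fingers":1},
    {"wx":-1.5,"wy":-9.7,"wz":0.7,"x":-270,"y":-16.7,"z":-171,"fingers":1}
  ]
}}

```text
time: 14.92
tool_pos: [0.4545, 0.0231, 0.0807]
tcp_rot: [0.102, 1.394, -0.122]
wrist_force: [-0.3, 0.1, 0.3]
width: -0.001
```

Run:
```python
from m7 import *
s=monitor.read_state(); d=snap('wrist','w10.png'); M=R.from_rotvec(s['tcp_rot']).as_matrix(); print(s['tool_pos'],M.round(3),(s['tool_pos']+.022*M[:,0])*1000)
```

```text
[0.454473   0.02309944 0.08065141] [[ 0.172  0.146  0.974]
 [-0.025  0.989 -0.144]
 [-0.985 -0.     0.173]] [458.24625844  22.5396891   58.98463078]
```

View pics/w10.png

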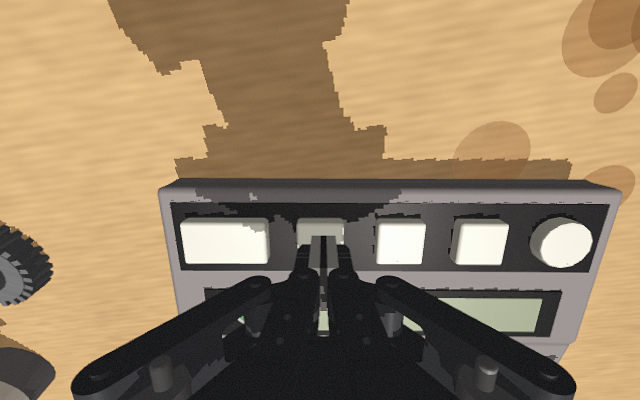

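The tips are over the tare key at (320,230). In this picture power is at the right, so tare is the fourth key counted from it. Pressing now.

Call:
{"method": "play_rows", "body": {
  "deltas": [
    {"wx":0,"wy":0,"wz":0,"x":0.8,"y":-1.5,"z":-4,"fingers":1},
    {"wx":0,"wy":0,"wz":0,"x":1.4,"y":-1.5,"z":-7.5,"fingers":1},
    {"wx":0,"wy":0,"wz":0,"x":1.9,"y":-1.5,"z":-10.8,"fingers":1},
    {"wx":0,"wy":0,"wz":0,"x":1.9,"y":-1.5,"z":-10.8,"fingers":1},
    {"wx":0,"wy":0,"wz":0,"x":1.9,"y":-1.5,"z":-10.8,"fingers":1}
  ]
}}

```text
time: 15.6
tool_pos: [0.4562, 0.0212, 0.0699]
tcp_rot: [0.102, 1.395, -0.123]
wrist_force: [-4.7, -0.4, 13.0]
width: 0.001
```

Tare bottomed at the same depth with 13 N. Next I'll look at the rod, staying above the bottle's height.

Call:
{"method": "play_rows", "body": {
  "deltas": [
    {"wx":0,"wy":0,"wz":0,"x":-3,"y":0.4,"z":16,"fingers":1},
    {"wx":0,"wy":0,"wz":0,"x":-3,"y":0,"z":70,"fingers":1},
    {"wx":0,"wy":5,"wz":4,"x":-3,"y":-20,"z":125,"fingers":0.2},
    {"wx":0,"wy":10,"wz":10,"x":0,"y":-60,"z":170,"fingers":0.2},
    {"wx":0,"wy":10,"wz":17,"x":5,"y":-110,"z":200,"fingers":0.2},
    {"wx":0,"wy":10,"wz":17,"x":10,"y":-165,"z":225,"fingers":0.2},
    {"wx":0,"wy":10,"wz":17,"x":14,"y":-220,"z":230,"fingers":0.2},
    {"wx":0,"wy":10,"wz":17,"x":14,"y":-275,"z":230,"fingers":0.2},
    {"wx":0,"wy":10,"wz":17,"x":14,"y":-330,"z":230,"fingers":0.2},
    {"wx":0,"wy":10,"wz":17,"x":14,"y":-351,"z":230,"fingers":0.2},
    {"wx":0,"wy":10,"wz":17,"x":14,"y":-351,"z":230,"fingers":0.2},
    {"wx":0,"wy":10,"wz":17,"x":14,"y":-351,"z":230,"fingers":0.2},
    {"wx":0,"wy":10,"wz":17,"x":14,"y":-351,"z":230,"fingers":0.2}
  ]
}}

```text
time: 17.23
tool_pos: [0.4696, -0.3281, 0.2986]
tcp_rot: [-0.12, 1.569, 0.12]
wrist_force: [0.2, 0.0, -0.7]
width: 0.402
```

Run:
```python
from m7 import *
s=monitor.read_state(); d=snap('wrist','w11.png'); pickle.dump((s,d),open('w11.pkl','wb')); M=R.from_rotvec(s['tcp_rot']).as_matrix(); print(s['tool_pos'],M.round(3),s['q'].round(2))
```

```text
[ 0.46961552 -0.32814701  0.29857314] [[-0.002 -0.152  0.988]
 [-0.     0.988  0.152]
 [-1.     0.    -0.002]] [-0.65  0.05  1.77 -0.    1.33 -2.38]
```

View pics/w11.png

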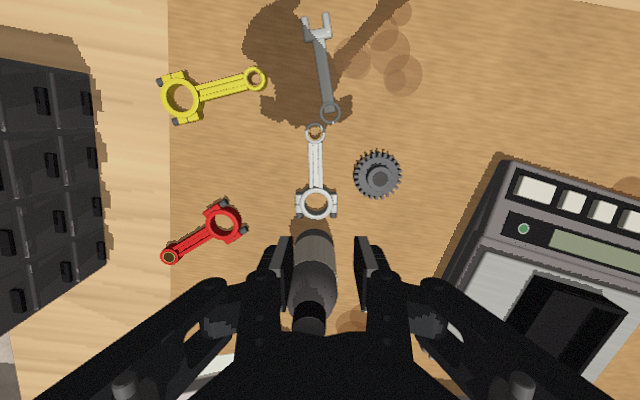

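The steel rod shows its small ring at (316,133) and its big ring at (316,203). The gear is at (378,175), the bottle beyond at (312,265), and the spanner ring near (330,112). Now to locate it.

Run:
```python
from m7 import *
s,d=pickle.load(open('w11.pkl','rb')); T=wristT(d,s)
f=d['frame']; hsv=cv2.cvtColor(f,cv2.COLOR_RGB2HSV)
cv2.imwrite('pics/c11.png',cv2.resize(f[110:235,280:360,::-1],None,fx=6,fy=4.8,interpolation=cv2.INTER_CUBIC))
P=cloud(d,T);z=P[...,2]
S,V=hsv[...,1].astype(int),hsv[...,2]
m=((z>.010)&(z<.030)&(S<70)).astype(np.uint8)
m[:, :290]=0;m[:,345:]=0;m[:105]=0;m[225:]=0
n,l,st,ce=cv2.connectedComponentsWithStats(m); i=1+st[1:,4].argmax(); print(st[i])
m=(l==i).astype(np.uint8)
c,h=cv2.findContours(m,cv2.RETR_CCOMP,cv2.CHAIN_APPROX_NONE)
for k,x in enumerate(c):
    if cv2.contourArea(x)>15:
        q=onplane(d,x[:,0,:],.021,T)[:,:2]*1000; print(k,h[0][k][3],np.round(cv2.minEnclosingCircle(q.astype(np.float32)),1) if 0 else cv2.minEnclosingCircle(q.astype(np.float32)), cv2.minAreaRect(q.astype(np.float32)))
pp=P[m>0]; print(len(pp),np.median(pp[:,2]))
# beam: centreline by rows
for v in range(145,190,6):
    u=np.nonzero(m[v])[0]; 
    if len(u): print(v,u.min(),u.max(),onplane(d,[(u.mean(),v)],.0195,T)[0,:2].round(4))
```

```text
[ 295  122   42   98 1544]
0 -1 ((481.15869140625, -339.632568359375), 74.009521484375) ((479.3470764160156, -339.2162780761719), (144.44229125976562, 62.28495407104492), 9.532316207885742)
9 0 ((523.9879760742188, -330.84991455078125), 18.60317039489746) ((523.89208984375, -331.285400390625), (35.126197814941406, 34.21194076538086), 52.64784622192383)
14 0 ((422.2787170410156, -347.4928283691406), 11.472273826599121) ((422.77825927734375, -347.8747863769531), (21.9398250579834, 21.167211532592773), 8.692270278930664)
1544 0.020030231192040865
145 309 321 [ 0.4392 -0.3448]
151 309 321 [ 0.4477 -0.3436]
157 309 322 [ 0.4561 -0.3416]
163 309 322 [ 0.4647 -0.3404]
169 309 322 [ 0.4735 -0.3391]
175 309 322 [ 0.4824 -0.3378]
181 310 322 [ 0.4913 -0.3357]
187 310 322 [ 0.5004 -0.3344]
```

View pics/c11.png

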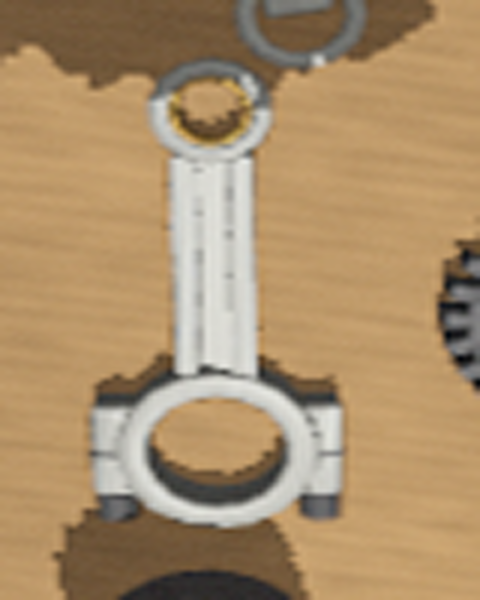

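Run:
```python
from m import *
d=pickle.load(open('top0.pkl','rb'));P=cloud(d).reshape(-1,3)
for n,b in dict(bottle=(.53,.75,-.42,-.27,.03,.25),gear=(.40,.53,-.30,-.19,.025,.05)).items():
    m=(P[:,0]>b[0])&(P[:,0]<b[1])&(P[:,1]>b[2])&(P[:,1]<b[3])&(P[:,2]>b[4])&(P[:,2]<b[5]); q=P[m]; print(n,len(q),q.min(0).round(3),q.max(0).round(3))
```

```text
bottle 792 [ 0.569 -0.356  0.03 ] [ 0.635 -0.29   0.195]
gear 124 [ 0.449 -0.262  0.025] [ 0.49  -0.225  0.04 ]
```

Call:
{"method": "play_rows", "body": {
  "deltas": [
    {"wx":0,"wy":0,"wz":0.6,"x":9.5,"y":-10.3,"z":-40,"fingers":0.2},
    {"wx":0,"wy":0,"wz":0.6,"x":9.5,"y":-10.3,"z":-95,"fingers":0.2},
    {"wx":0,"wy":0,"wz":0.6,"x":9.5,"y":-10.3,"z":-150,"fingers":0.2},
    {"wx":0,"wy":0,"wz":0.6,"x":9.5,"y":-10.3,"z":-200,"fingers":0.2},
    {"wx":0,"wy":0,"wz":0.6,"x":9.5,"y":-10.3,"z":-225,"fingers":0.2},
    {"wx":0,"wy":0,"wz":0.6,"x":9.5,"y":-10.3,"z":-235,"fingers":0.2},
    {"wx":0,"wy":0,"wz":0.6,"x":9.5,"y":-10.3,"z":-235,"fingers":0.2},
    {"wx":0,"wy":0,"wz":0.6,"x":9.5,"y":-10.3,"z":-235,"fingers":0.2}
  ]
}}

```text
time: 18.27
tool_pos: [0.4802, -0.3406, 0.0655]
tcp_rot: [-0.129, 1.566, 0.125]
wrist_force: [-0.2, 0.1, -0.3]
width: 0.399
```

Run:
```python
from m7 import *
s=monitor.read_state(); d=snap('wrist','w12.png'); M=R.from_rotvec(s['tcp_rot']).as_matrix(); print(s['tool_pos'],M.round(3))
```

```text
[ 0.48019562 -0.34058309  0.06545808] [[ 0.001 -0.161  0.987]
 [-0.002  0.987  0.161]
 [-1.    -0.003  0.   ]]
```

View pics/w12.png

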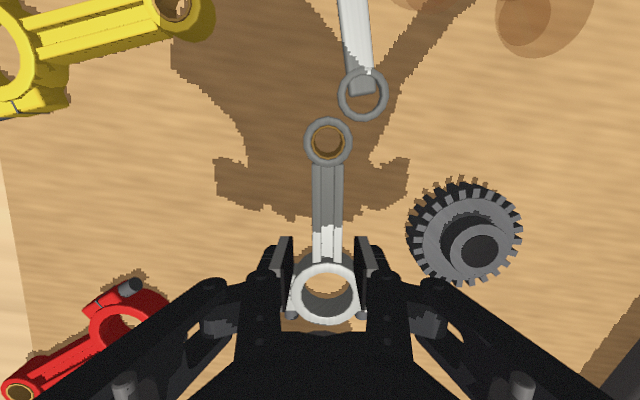

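The rod beam at (328,200) is centred between the pads (285/367), clear of the gear and bottle. Descend and grip.

Call:
{"method": "play_rows", "body": {
  "deltas": [
    {"wx":0,"wy":0,"wz":0,"x":-1,"y":1.5,"z":-20,"fingers":0.2},
    {"wx":0,"wy":0,"wz":0,"x":-1,"y":1.5,"z":-36,"fingers":0.2},
    {"wx":0,"wy":0,"wz":0,"x":-1,"y":1.5,"z":-40,"fingers":0.2},
    {"wx":0,"wy":0,"wz":0,"x":-1,"y":1.5,"z":-40,"fingers":0.4},
    {"wx":0,"wy":0,"wz":0,"x":-1,"y":1.5,"z":-40,"fingers":0.5},
    {"wx":0,"wy":0,"wz":0,"x":-1,"y":1.5,"z":-40,"fingers":1},
    {"wx":0,"wy":0,"wz":0,"x":-1,"y":1.5,"z":-40,"fingers":1},
    {"wx":0,"wy":0,"wz":0,"x":-1,"y":1.5,"z":-40,"fingers":1}
  ],
  "grip_force": 80
}}

```text
time: 19.32
tool_pos: [0.4784, -0.3388, 0.0245]
tcp_rot: [-0.128, 1.568, 0.126]
wrist_force: [-0.7, 1.6, 6.0]
width: 0.21
```

Call:
{"method": "play_rows", "body": {
  "deltas": [
    {"wx":0,"wy":0,"wz":0,"x":0,"y":0,"z":10,"fingers":1},
    {"wx":0,"wy":0,"wz":0,"x":0,"y":0,"z":40,"fingers":1},
    {"wx":0,"wy":0,"wz":0,"x":0,"y":0,"z":90,"fingers":1},
    {"wx":0,"wy":0,"wz":0,"x":0,"y":0,"z":140,"fingers":1},
    {"wx":0,"wy":0,"wz":0,"x":0,"y":0,"z":160,"fingers":1},
    {"wx":0,"wy":0,"wz":0,"x":0,"y":0,"z":160,"fingers":1},
    {"wx":0,"wy":0,"wz":0,"x":0,"y":0,"z":160,"fingers":1}
  ]
}}

```text
time: 20.2
tool_pos: [0.4763, -0.3372, 0.1806]
tcp_rot: [-0.124, 1.573, 0.129]
wrist_force: [0.2, 0.1, -5.3]
width: 0.21
```

Run:
```python
from m7 import *
s=monitor.read_state(); d=snap('wrist','w13.png');pickle.dump((s,d),open('w13.pkl','wb')); M=R.from_rotvec(s['tcp_rot']).as_matrix(); print(s['tool_pos'],M.round(3),s['width'])
e=snap('side'); cv2.imwrite('pics/s13.png',cv2.resize(e['frame'][60:240,300:500,::-1],None,fx=3,fy=3))
```

```text
[ 0.47631144 -0.33718023  0.18057352] [[-0.006 -0.16   0.987]
 [ 0.003  0.987  0.16 ]
 [-1.     0.003 -0.005]] 0.21000960275414698
```

View pics/w13.png

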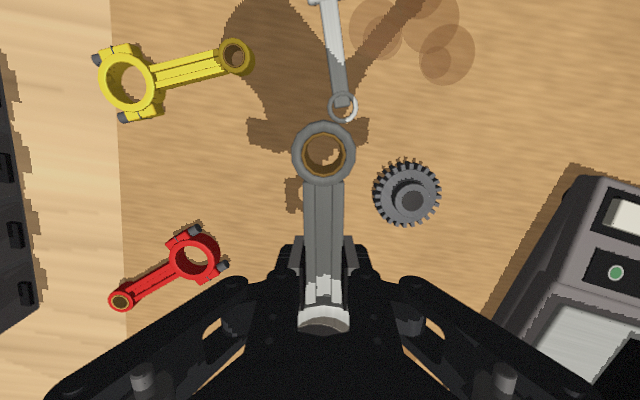

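View pics/s13.png

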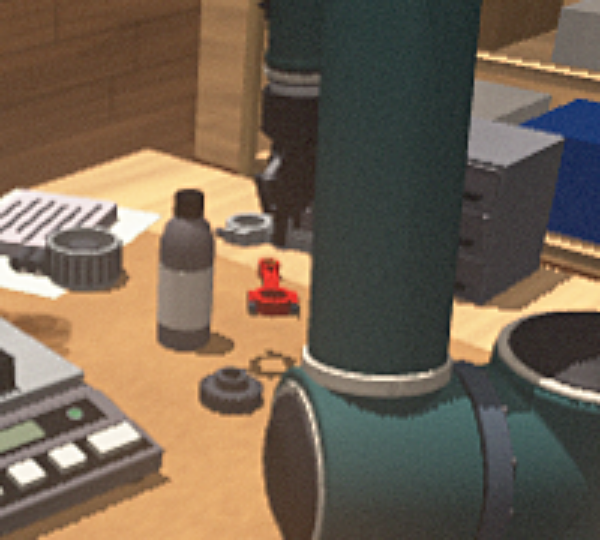

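The rod is held (opening 0.21, about 18 mm). I'll check its level and its offset to the tool.

```bash
cat > m13.py <<'E'
from m import *
def rodpose(s,d):
    T=wristT(d,s); P=cloud(d,T); z=P[...,2]; z0=s['tool_pos'][2]
    m=(abs(z-z0)<.03); m[300:]=False; m[:100]=False; m[:,:285]=False; m[:,365:]=False
    mm=m.copy(); mm[235:]=False; m8=mm.astype(np.uint8)
    beam=m.copy(); beam[:190]=False; beam[228:]=False
    M=R.from_rotvec(s['tcp_rot']).as_matrix()
    loc=lambda q:(q-s['tool_pos'])@M*1000
    for nm,b in (('beam',beam),('ring',None)):
        if b is None:
            b=mm.copy(); b[190:]=False
        q=loc(P[b]); k=np.polyfit(q[:,2],q[:,0],1); print(nm,len(q),'slope deg',np.degrees(np.arctan(k[0])).round(2),'x(depth) mean',q[:,0].mean().round(1),'med',np.median(q[:,0]).round(1),'z',q[:,2].min().round(1),q[:,2].max().round(1),'y',q[:,1].min().round(1),q[:,1].max().round(1))
    b=beam; q=loc(P[b]); zs=np.round(q[:,2]/5)*5
    print([(float(v),q[zs==v,1].mean().round(1),np.median(q[zs==v,0]).round(1)) for v in np.unique(zs)])
    print('min z of rod (world top) ',np.median(P[beam][:,2]).round(4))
E
python3 - <<'E'
from m13 import *
s,d=pickle.load(open('w13.pkl','rb')); rodpose(s,d)
E
```

```text
beam 1564 slope deg 3.83 x(depth) mean 6.9 med 5.6 z -39.8 -18.3 y -10.0 10.0
ring 2876 slope deg 6.38 x(depth) mean 4.2 med 2.7 z -71.4 -38.5 y -14.6 14.6
[(-40.0, np.float64(0.0), np.float64(5.2)), (-35.0, np.float64(0.0), np.float64(5.6)), (-30.0, np.float64(0.1), np.float64(5.6)), (-25.0, np.float64(0.0), np.float64(5.6)), (-20.0, np.float64(-0.0), np.float64(9.2))]
min z of rod (world top)  0.1751
```

Call:
{"method": "play_rows", "body": {
  "deltas": [
    {"wx":0,"wy":0,"wz":0,"x":0,"y":20,"z":0,"fingers":1},
    {"wx":0,"wy":0,"wz":-2,"x":0,"y":60,"z":0,"fingers":1},
    {"wx":0,"wy":0,"wz":-5,"x":10,"y":110,"z":0,"fingers":1},
    {"wx":0,"wy":0,"wz":-8,"x":35,"y":155,"z":0,"fingers":1},
    {"wx":0,"wy":0,"wz":-11,"x":65,"y":200,"z":0,"fingers":1},
    {"wx":0,"wy":0,"wz":-14,"x":95,"y":245,"z":0,"fingers":1},
    {"wx":0,"wy":0,"wz":-17,"x":125,"y":290,"z":0,"fingers":1},
    {"wx":0,"wy":0,"wz":-18.1,"x":155,"y":330,"z":0,"fingers":1},
    {"wx":0,"wy":0,"wz":-18.1,"x":175,"y":357,"z":-5,"fingers":1},
    {"wx":0,"wy":0,"wz":-18.1,"x":184,"y":367,"z":-15,"fingers":1},
    {"wx":0,"wy":0,"wz":-18.1,"x":184,"y":367,"z":-20,"fingers":1},
    {"wx":0,"wy":0,"wz":-18.1,"x":184,"y":367,"z":-20,"fingers":1},
    {"wx":0,"wy":0,"wz":-18.1,"x":184,"y":367,"z":-20,"fingers":1}
  ]
}}

```text
time: 21.92
tool_pos: [0.6613, 0.0275, 0.1636]
tcp_rot: [0.122, 1.569, -0.123]
wrist_force: [0.0, -0.3, -5.0]
width: 0.21
```

Run:
```python
from m13 import *
s=monitor.read_state(); d=snap('wrist','w14.png');pickle.dump((s,d),open('w14.pkl','wb')); M=R.from_rotvec(s['tcp_rot']).as_matrix(); print(s['tool_pos'],M.round(3),s['width']); rodpose(s,d)
```

```text
[0.66129895 0.02749481 0.16363542] [[-0.002  0.156  0.988]
 [-0.     0.988 -0.156]
 [-1.    -0.    -0.002]] 0.21021617184807215
beam 1558 slope deg 4.15 x(depth) mean 6.9 med 5.6 z -39.9 -18.2 y -9.9 10.2
ring 2872 slope deg 6.37 x(depth) mean 4.2 med 2.7 z -71.4 -38.5 y -14.6 14.6
[(-40.0, np.float64(0.2), np.float64(5.2)), (-35.0, np.float64(0.2), np.float64(5.6)), (-30.0, np.float64(0.1), np.float64(5.6)), (-25.0, np.float64(0.1), np.float64(5.7)), (-20.0, np.float64(0.2), np.float64(9.1))]
min z of rod (world top)  0.1581
```

View pics/w14.png

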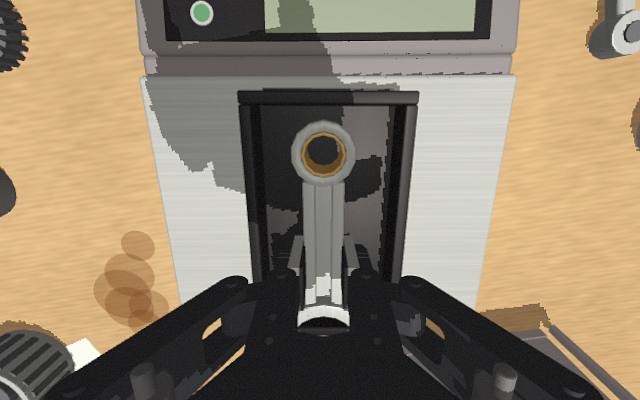

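Run:
```python
from m13 import *
s,d=pickle.load(open('w14.pkl','rb'));T=wristT(d,s)
q=onplane(d,[(238,92),(418,92)],.108,T)[:,:2]*1000; ex=np.array([.988,-.154]); print(q.round(1),np.linalg.norm(q[0]-q[1]),q.mean(0)+90*ex)
```

```text
[[567.9  -9.4]
 [584.6  96.8]] 107.52357187623375 [665.15723196  29.83380339]
```

Call:
{"method": "play_rows", "body": {
  "deltas": [
    {"wx":0,"wy":0,"wz":0,"x":0.7,"y":2.3,"z":-12,"fingers":1},
    {"wx":0,"wy":0,"wz":0,"x":0.7,"y":2.3,"z":-28,"fingers":1},
    {"wx":0,"wy":0,"wz":0,"x":0.7,"y":2.3,"z":-42,"fingers":1},
    {"wx":0,"wy":0,"wz":0,"x":0.7,"y":2.3,"z":-50,"fingers":1},
    {"wx":0,"wy":0,"wz":0,"x":0.7,"y":2.3,"z":-53,"fingers":1},
    {"wx":0,"wy":0,"wz":0,"x":0.7,"y":2.3,"z":-55,"fingers":1},
    {"wx":0,"wy":0,"wz":0,"x":0.7,"y":2.3,"z":-55,"fingers":1}
  ]
}}

```text
time: 22.85
tool_pos: [0.6629, 0.031, 0.109]
tcp_rot: [0.122, 1.568, -0.122]
wrist_force: [-0.8, -0.5, -4.5]
width: 0.215
```

Run:
```python
from m13 import *
s=monitor.read_state(); d=snap('wrist','w15.png'); print(s['tool_pos'],s['wrist_force'])
```

```text
[0.66293784 0.03096064 0.10899576] [-0.76135575 -0.54093636 -4.46147606]
```

View pics/w15.png

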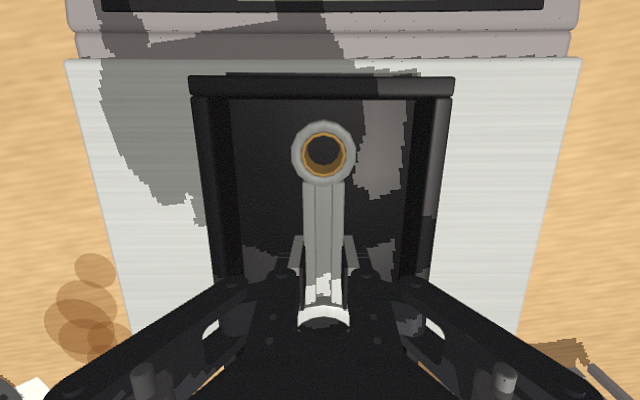

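The rod, with its small ring at (323,153), is centred between the tray walls and well clear of the near end. Lowering the last ~4 mm slowly.

Call:
{"method": "play_rows", "body": {
  "deltas": [
    {"wx":0,"wy":0,"wz":0,"x":0,"y":0,"z":-1,"fingers":1},
    {"wx":0,"wy":0,"wz":0,"x":0,"y":0,"z":-2,"fingers":1},
    {"wx":0,"wy":0,"wz":0,"x":0,"y":0,"z":-3,"fingers":1},
    {"wx":0,"wy":0,"wz":0,"x":0,"y":0,"z":-3,"fingers":1}
  ]
}}

```text
time: 23.4
tool_pos: [0.6625, 0.0309, 0.1054]
tcp_rot: [0.121, 1.569, -0.122]
wrist_force: [0.3, 0.5, -4.5]
width: 0.215
```

Call:
{"method": "play_rows", "body": {
  "deltas": [
    {"wx":0,"wy":0,"wz":0,"x":0,"y":0,"z":-0.7,"fingers":1},
    {"wx":0,"wy":0,"wz":0,"x":0,"y":0,"z":-1.4,"fingers":1},
    {"wx":0,"wy":0,"wz":0,"x":0,"y":0,"z":-1.4,"fingers":1}
  ]
}}

```text
time: 23.78
tool_pos: [0.6627, 0.0309, 0.1046]
tcp_rot: [0.121, 1.569, -0.122]
wrist_force: [-1.6, 1.3, -1.7]
width: 0.211
```

Call:
{"method": "play_rows", "body": {
  "deltas": [
    {"wx":0,"wy":0,"wz":0,"x":0,"y":0,"z":-0.5,"fingers":1},
    {"wx":0,"wy":0,"wz":0,"x":0,"y":0,"z":-0.5,"fingers":1}
  ]
}}

```text
time: 24.02
tool_pos: [0.6627, 0.0309, 0.1046]
tcp_rot: [0.122, 1.569, -0.122]
wrist_force: [-4.5, -0.5, 3.9]
width: 0.212
```

Call:
{"method": "play_rows", "body": {
  "deltas": [
    {"wx":0,"wy":0,"wz":0,"x":0,"y":0,"z":0,"fingers":0.5},
    {"wx":0,"wy":0,"wz":0,"x":0,"y":0,"z":0,"fingers":0.35},
    {"wx":0,"wy":0,"wz":0,"x":0,"y":0,"z":0,"fingers":0.2},
    {"wx":0,"wy":0,"wz":0,"x":0,"y":0,"z":0,"fingers":0.2},
    {"wx":0,"wy":0,"wz":0,"x":0,"y":0,"z":15,"fingers":0.2},
    {"wx":0,"wy":0,"wz":0,"x":0,"y":0,"z":50,"fingers":0.2},
    {"wx":0,"wy":0,"wz":0,"x":0,"y":0,"z":100,"fingers":0.2},
    {"wx":0,"wy":0,"wz":0,"x":30,"y":0,"z":145,"fingers":0.2},
    {"wx":0,"wy":0,"wz":0,"x":65,"y":0,"z":150,"fingers":1},
    {"wx":0,"wy":0,"wz":0,"x":65,"y":0,"z":150,"fingers":1},
    {"wx":0,"wy":0,"wz":0,"x":65,"y":0,"z":150,"fingers":1}
  ]
}}

```text
time: 25.4
tool_pos: [0.7269, 0.031, 0.2534]
tcp_rot: [0.121, 1.57, -0.122]
wrist_force: [0.1, -0.8, 0.3]
width: 0.005
```

Run:
```python
from m13 import *
s=monitor.read_state(); d=snap('wrist','w16.png');pickle.dump((s,d),open('w16.pkl','wb'));print(s['tool_pos'],s['width'])
T=wristT(d,s);P=cloud(d,T);z=P[...,2]
rim=(z>.104)&(z<.114)&(d['frame'].max(2)<90); rim[232:]=False; rim[:,:150]=False; rim[:,500:]=False
print('rim z',np.median(z[rim]),cv2.minAreaRect((P[rim][:,:2]*1000).astype(np.float32)))
rod=(z>.085)&(z<.112)&(d['frame'].max(2)>100); rod[232:]=False; rod[:,:255]=False; rod[:,400:]=False
q=P[rod]; print('rod',len(q),cv2.minAreaRect((q[:,:2]*1000).astype(np.float32)))
for lo,hi in ((.57,.61),(.62,.66),(.68,.74)):
    k=(q[:,0]>lo)&(q[:,0]<hi); print(lo,k.sum(),np.percentile(q[k,2],[50,90]).round(4))
x=R.from_rotvec(s['tcp_rot'])
a=np.deg2rad(10); ex=np.array([.989,-.148,0]);ey=np.array([.148,.989,0]); v=np.sin(a)*ex+np.array([0,0,-np.cos(a)])
G=R.from_matrix(np.c_[v,ey,np.cross(v,ey)])
print((G*x.inv()).as_rotvec(degrees=True).round(2),(np.array((.4515,-.0355,.0537))-.022*v)*1000-s['tool_pos']*1000)
```

```text
[0.72687343 0.03095177 0.25343986] 0.005394073552906668
rim z 0.10803460735495793 ((662.9899291992188, 29.42276382446289), (109.78487396240234, 180.6615753173828), 81.05897521972656)
rod 3849 ((664.2659912109375, 29.429271697998047), (110.87726593017578, 183.2785186767578), 80.87287139892578)
0.57 371 [0.1021 0.1033]
0.62 982 [0.0991 0.1007]
0.68 1694 [0.1015 0.103 ]
[ -1.51 -10.06   0.35] [-279.15166687  -65.88637529 -178.07409101]
```

View pics/w16.png

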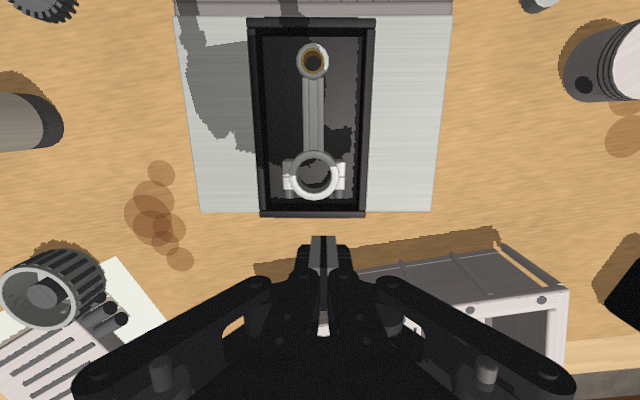

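The rod lies flat in the tray: ring tops at 102 mm at both ends, beam at about 99.5 mm, tray rim still at 108 mm. The last key is hold.

Call:
{"method": "play_rows", "body": {
  "deltas": [
    {"wx":0,"wy":0,"wz":0,"x":-50,"y":-15,"z":0,"fingers":1},
    {"wx":0,"wy":0,"wz":0,"x":-105,"y":-30,"z":0,"fingers":1},
    {"wx":0,"wy":0,"wz":0,"x":-160,"y":-45,"z":-5,"fingers":1},
    {"wx":-0.7,"wy":-5,"wz":0.2,"x":-215,"y":-58,"z":-30,"fingers":1},
    {"wx":-1.5,"wy":-10,"wz":0.35,"x":-265,"y":-65,"z":-65,"fingers":1},
    {"wx":-1.5,"wy":-10,"wz":0.35,"x":-282,"y":-65.5,"z":-115,"fingers":1},
    {"wx":-1.5,"wy":-10,"wz":0.35,"x":-282,"y":-65.5,"z":-150,"fingers":1},
    {"wx":-1.5,"wy":-10,"wz":0.35,"x":-280,"y":-65.8,"z":-168,"fingers":1},
    {"wx":-1.5,"wy":-10,"wz":0.35,"x":-280,"y":-65.8,"z":-172,"fingers":1},
    {"wx":-1.5,"wy":-10,"wz":0.35,"x":-280,"y":-65.8,"z":-172,"fingers":1},
    {"wx":-1.5,"wy":-10,"wz":0.35,"x":-280,"y":-65.8,"z":-172,"fingers":1}
  ]
}}

```text
time: 26.82
tool_pos: [0.4484, -0.035, 0.0828]
tcp_rot: [0.104, 1.391, -0.123]
wrist_force: [0.5, -0.2, 0.3]
width: -0.001
```

Run:
```python
from m7 import *
s=monitor.read_state(); d=snap('wrist','w17.png'); M=R.from_rotvec(s['tcp_rot']).as_matrix(); print(s['tool_pos'],(s['tool_pos']+.022*M[:,0])*1000)
```

```text
[ 0.44839058 -0.03495947  0.0827672 ] [452.21483912 -35.52500244  61.10951471]
```

View pics/w17.png

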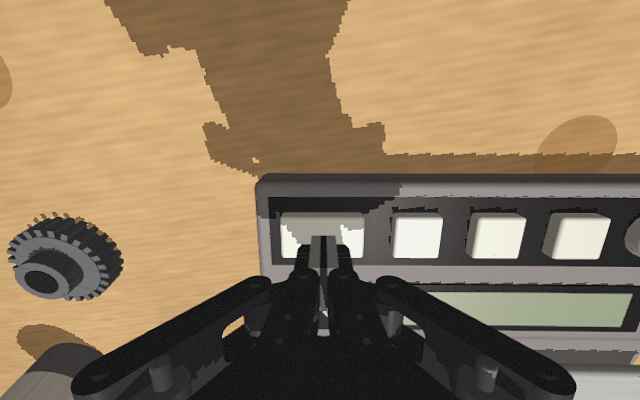

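The tips are over the middle of the wide hold key at (322,232). Pressing now.

Call:
{"method": "play_rows", "body": {
  "deltas": [
    {"wx":0,"wy":0,"wz":0,"x":0.8,"y":0,"z":-6,"fingers":1},
    {"wx":0,"wy":0,"wz":0,"x":1.2,"y":0,"z":-9.5,"fingers":1},
    {"wx":0,"wy":0,"wz":0,"x":1.8,"y":0,"z":-13,"fingers":1},
    {"wx":0,"wy":0,"wz":0,"x":1.8,"y":0,"z":-13,"fingers":1},
    {"wx":0,"wy":0,"wz":0,"x":1.8,"y":0,"z":-13,"fingers":1}
  ]
}}

```text
time: 27.5
tool_pos: [0.4501, -0.0351, 0.0702]
tcp_rot: [0.104, 1.393, -0.124]
wrist_force: [-7.8, 0.6, 16.8]
width: 0.007
```

The hold key bottomed at 16.8 N. I'll retract clear and check the whole scene.

Call:
{"method": "play_rows", "body": {
  "deltas": [
    {"wx":0,"wy":0,"wz":0,"x":-3,"y":0,"z":16,"fingers":1},
    {"wx":0,"wy":0,"wz":0,"x":-3,"y":0,"z":70,"fingers":1},
    {"wx":0,"wy":0,"wz":0,"x":-3,"y":0,"z":130,"fingers":1},
    {"wx":0,"wy":10,"wz":0,"x":-3,"y":-50,"z":185,"fingers":1},
    {"wx":0,"wy":10,"wz":0,"x":-3,"y":-110,"z":200,"fingers":1},
    {"wx":0,"wy":10,"wz":0,"x":-3,"y":-170,"z":200,"fingers":1},
    {"wx":0,"wy":10,"wz":0,"x":-10,"y":-230,"z":200,"fingers":1},
    {"wx":0,"wy":10,"wz":0,"x":-30,"y":-290,"z":200,"fingers":1},
    {"wx":0,"wy":10,"wz":0,"x":-60,"y":-340,"z":200,"fingers":1},
    {"wx":0,"wy":10,"wz":0,"x":-90,"y":-390,"z":200,"fingers":1},
    {"wx":0,"wy":10,"wz":0,"x":-90,"y":-390,"z":200,"fingers":1},
    {"wx":0,"wy":10,"wz":0,"x":-90,"y":-390,"z":200,"fingers":1}
  ]
}}

```text
time: 29.0
tool_pos: [0.3591, -0.4245, 0.2678]
tcp_rot: [0.097, 1.568, -0.134]
wrist_force: [-1.1, -0.2, -0.4]
width: -0.002
```

Run:
```python
from m7 import *
s=monitor.read_state(); print(s['time'],s['wrist_force'].round(1),abs(s['joint_vel']).max().round(3))
a=snap('top','t18.png'); b=snap('side','s18.png')
z=cv2.resize(a['frame'][90:230,235:360,::-1],None,fx=4,fy=4,interpolation=cv2.INTER_CUBIC); cv2.imwrite('pics/z18.png',z)
P=cloud(a)
for u,v in [(254,202),(272,203),(289,206),(305,208),(324,211)]: print(P[v-1:v+2,u-1:u+2].reshape(-1,3).mean(0).round(4))
d0=pickle.load(open('top0.pkl','rb'))
df=cv2.absdiff(a['frame'],d0['frame']).max(2); cv2.imwrite('pics/df18.png',df)
```

```text
29.0 [-1.1 -0.2 -0.4] 0.031
[0.4747 0.1565 0.0536]
[0.4711 0.1065 0.0518]
[0.4615 0.0592 0.0531]
[0.4549 0.0149 0.0535]
[ 0.4454 -0.0375  0.0531]
```

View pics/t18.png

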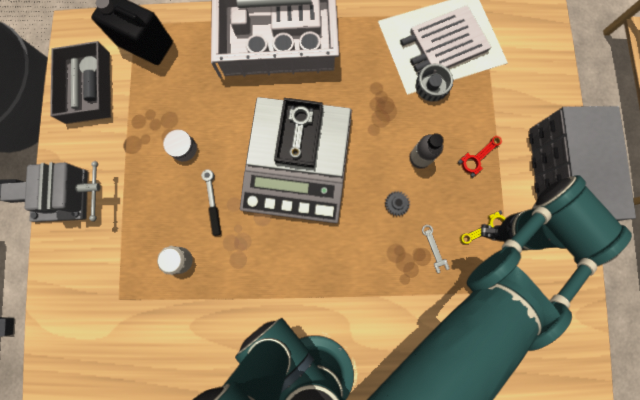

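View pics/z18.png

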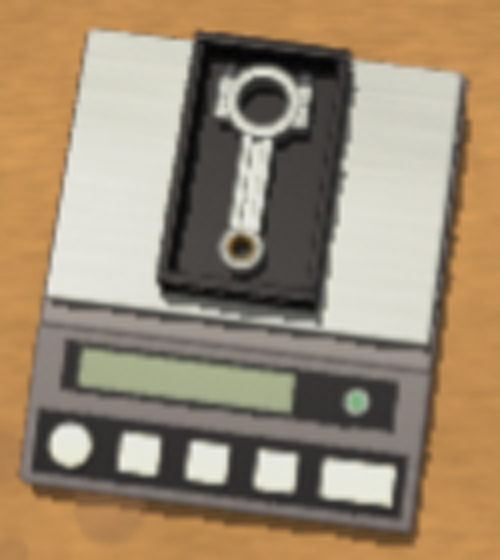

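View pics/df18.png

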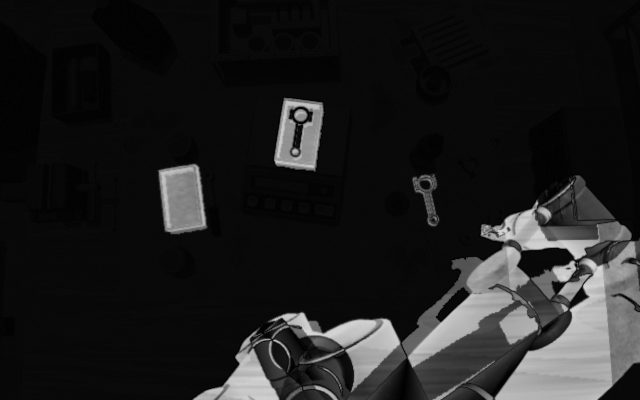

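The difference image shows only the tray and rod moved. Every bystander is where it was, the keys are back up, and the arm is clear of everything, so I'm handing in.

```bash
python3 -c "
from workcell import finish_job
print(finish_job())"
```

```text
the job is handed in; nothing more can be done
None
```

I weighed the rod and handed the job in with about 29 s on the clock. With the pan empty I pressed power, then unit. I stood the tray on the pan, let go and pressed tare, then laid the rod flat in the tray, let go and pressed hold.

What the last checks showed:
- **Keys:** each of the four went down until it met the stop. Depth was consistent (tool point 69.7–70.2 mm up), at 13–22 N. The third key was never touched, and all five were back up at the end.
- **Tray:** level, with its rim at 108 mm, turned to match the pan within about 1°. Its centre is within about 3 mm of the pan's middle. It did not visibly move when the rod went in.
- **Rod:** flat on the tray floor, with both ring tops at about 102 mm, clear of the tray walls.
- **Everything else:** comparing the top picture before and after, only the tray, the rod and the arm had changed. The arm is touching nothing.

- **Disagreements:** the top and wrist cameras differed by 3–4 mm on the keys and by up to about 8 mm on the tray. I went with the wrist camera for both. My estimates of the pan's middle also differed by 2–3 mm, so I aimed between them.
- **Refused call:** the first move call was refused for missing fields, before the arm had moved.

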